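# Turn stamped brackets over and lay them out for the microscope

## Task

Get the stamped U-brackets ready for inspection: take every bracket from the compartments of the black sorting tray and lay it flat in the white-rimmed inspection tray with its hollow side, where the brass press nuts are, facing up, none on top of another. Brackets that lie hollow side down must first be turned over on the steel turn-over ramp: set the bracket lengthwise on the deck and push it over the far edge, and it comes out below, at the robot's side, hollow side up. When all the brackets lie in that tray, switch the microscope lamp on by pushing its toggle lever right over; leave the bottle, jar and cup standing where they are.

Things in the scene. Friction and masses are not known exactly. Their poses are not given: they have to be found in the camera images.
- bracket1_mid (a point): Centre of a loose aluminium U-bracket (short channel, open ends), about 90 g: 80 mm long (its x), 48 mm wide over its two flanges (its y), 18 mm high, metal 3 mm thick. Its z points out of the hollow side, where two brass press nuts sit: z up = hollow side up, z down = plain web on top. Starts in a compartment of the black tray, either face up; may be absent.
- bracket2_mid (a point): Centre of a loose aluminium U-bracket (short channel, open ends), about 90 g: 80 mm long (its x), 48 mm wide over its two flanges (its y), 18 mm high, metal 3 mm thick. Its z points out of the hollow side, where two brass press nuts sit: z up = hollow side up, z down = plain web on top. Starts in a compartment of the black tray, either face up; may be absent.
- bracket3_mid (a point): Centre of a loose aluminium U-bracket (short channel, open ends), about 90 g: 80 mm long (its x), 48 mm wide over its two flanges (its y), 18 mm high, metal 3 mm thick. Its z points out of the hollow side, where two brass press nuts sit: z up = hollow side up, z down = plain web on top. Starts in a compartment of the black tray, either face up; may be absent.
- bracket4_mid (a point): Centre of a loose aluminium U-bracket (short channel, open ends), about 90 g: 80 mm long (its x), 48 mm wide over its two flanges (its y), 18 mm high, metal 3 mm thick. Its z points out of the hollow side, where two brass press nuts sit: z up = hollow side up, z down = plain web on top. Starts in a compartment of the black tray, either face up; may be absent.
- ramp: Fixed steel turn-over ramp; origin on the bench below its deck's far edge; +x = push direction, away from the robot. Facing the deck is a 55 degree slide, 68 mm beyond the edge at deck level, top at x 89, z 180 mm; clear side guards 78 mm apart reach deck level, and z 180 mm from x 0 to 89. The bracket's leading end drops onto the slide and back under the deck: it turns over and slides to the pan. Polished, slippery.
- ramp_edge (a point): Middle of the deck's far (drop) edge, on the deck's top, 150 mm above the bench; axes as body ramp. The level deck is 70 mm long (x from -70 to 0 mm), 100 mm wide, no walls beside it. A bracket lying along x tips over the edge once its middle has passed it; push its rear end, square on, until that end is about 10 mm past the edge.
- ramp_pan (a point): Middle of the floor of the level pan at the ramp's foot, 4 mm above the bench; axes as body ramp. Floor 120 mm long (x), 78 mm wide; side lips end 9 mm, the end stop (at -x) 24 mm above the bench. A turned bracket comes to rest here within about 50 mm of this point, turned up to 0.5 rad about the vertical; the deck's near edge is 80 mm from here.
- bin: Fixed black plastic sorting tray, 240 x 240 mm, 12 mm high, divided into 2 x 2 compartments of about 114 mm by walls 4 mm thick; inner floor 4 mm above the bench, walls 8 mm above that floor, so they are lower than a bracket. Origin: centre of its underside; x, y along its sides.
- tray: Fixed white-rimmed inspection tray lined with dark rubber, 220 mm (x) by 250 mm (y), 12 mm high, one open space; inner floor 4 mm above the bench, rim 4 mm thick and 8 mm above that floor. Origin: centre of its underside; x, y along its sides.
- lamp_base: Fixed grey switch block of the microscope lamp, 70 x 50 mm, 25 mm high. Origin: centre of its underside; the lever on it swings towards this body's +x.
- lamp_tip (a point): Centre of the black ball (26 mm across) at the end of the lever, 60 mm from its pivot, which lies 22 mm above the bench in the middle of the switch block; at the start it leans 0.5 rad towards the block's -x (towards the robot).
- lamp (a joint): Lever angle in rad: 0 = off, leaning towards the block's -x; 1.0 = right over, leaning as far to +x (end stop). It stays where it is left; about 1 N at the ball moves it.
- bottle: Bystander: amber bottle, 56 mm across, 120 mm tall, standing loose at the back of the bench; origin at the centre of its underside.
- jar: Bystander: glass jar, 60 mm across, 70 mm tall, standing loose at the back of the bench; origin at the centre of its underside.
- beaker: Bystander: white cup, 70 mm across, 80 mm tall, standing loose at the back of the bench; origin at the centre of its underside.
Not all that is in view belongs to the job. Leave any turquoise look-alike of the part that bears bracket2_mid alone.

How it is judged:
On the way, in this order (a step that is already met when the one before it is completed fails the run):
1. a bracket that lay hollow side down has come out at the foot of the turn-over ramp hollow side up (((x of bracket1_mid in the frame of ramp between -0.23 and -0.05 m and y of bracket1_mid in the frame of ramp between -0.07 and 0.07 m and z of bracket1_mid in the frame of ramp below 0.06 m and angle between bracket1_mid's own z axis and vertical below 0.7 rad and linear speed of bracket1 below 0.05 m/s) or (x of bracket2_mid in the frame of ramp between -0.23 and -0.05 m and y of bracket2_mid in the frame of ramp between -0.07 and 0.07 m and z of bracket2_mid in the frame of ramp below 0.06 m and angle between bracket2_mid's own z axis and vertical below 0.7 rad and linear speed of bracket2 below 0.05 m/s) or (x of bracket3_mid in the frame of ramp between -0.23 and -0.05 m and y of bracket3_mid in the frame of ramp between -0.07 and 0.07 m and z of bracket3_mid in the frame of ramp below 0.06 m and angle between bracket3_mid's own z axis and vertical below 0.7 rad and linear speed of bracket3 below 0.05 m/s))), for 0.2 s.
2. every bracket lies flat in the white-rimmed inspection tray, hollow side up (x of bracket1_mid in the frame of tray between -0.1 and 0.1 m and y of bracket1_mid in the frame of tray between -0.115 and 0.115 m and z of each of bracket1_mid, bracket2_mid, bracket3_mid, bracket4_mid in the frame of tray below 0.016 m and angle between each of bracket1_mid, bracket2_mid, bracket3_mid, bracket4_mid's own z axis and vertical below 0.1 rad and linear speed of each of bracket1, bracket2, bracket3, bracket4 below 0.02 m/s and x of bracket2_mid in the frame of tray between -0.1 and 0.1 m and y of bracket2_mid in the frame of tray between -0.115 and 0.115 m and x of bracket3_mid in the frame of tray between -0.1 and 0.1 m and y of bracket3_mid in the frame of tray between -0.115 and 0.115 m and x of bracket4_mid in the frame of tray between -0.1 and 0.1 m and y of bracket4_mid in the frame of tray between -0.115 and 0.115 m), for 0.2 s.
3. the lamp's lever is pushed right over (value of joint lamp above 0.8 rad), for 0.2 s.
At the end, for the whole second after the job is handed in: Every bracket present rests flat on the white-rimmed tray's floor (centre within 100 mm of the tray's centre along each side and at most 16 mm above the bench, so not on the rim or another bracket), hollow side up within 0.1 rad, at rest; lamp lever above 0.8 rad (all of step 2 and value of joint lamp above 0.8 rad); the robot touches nothing.
It fails at once if the bottle is pushed more than 50 mm away or knocked over (distance of bottle from where it was at the start of the episode above 0.05 m or angle between bottle's own z axis and vertical above 0.5 rad).
It fails at once if the jar is pushed more than 50 mm away or knocked over (distance of jar from where it was at the start of the episode above 0.05 m or angle between jar's own z axis and vertical above 0.5 rad).
It fails at once if the cup is pushed more than 50 mm away or knocked over (distance of beaker from where it was at the start of the episode above 0.05 m or angle between beaker's own z axis and vertical above 0.5 rad).
Of bracket1, bracket2, bracket3, bracket4 only 3 to 4 are there at a start; the rules pass over those that are not, and their reading is None.
At some moment in a run one of bracket1, bracket2, bracket3, bracket4 may be knocked a few centimetres aside while the robot is not near it.
It also fails if it takes over 210 s, if anything falls off the work surface, if the arm or the gripper's body presses on something with over 40 N, if the wrist force passes 120 N, or if a joint passes its speed limit or range.

## Robot

A 6-joint arm with a two-finger parallel gripper is mounted at the origin on the work surface. World frame = base frame: x ahead of the robot, y to its left, z up, the work surface at z = 0. Lengths are in m, angles in rad, forces in N, time in s.
With the tool pointing down it reaches from about 0.275 to 0.725 m from the base axis. Payload 5.6 kg.
Tool frame: the origin (TCP) lies at the very end of the fingers, on their centre line; the grasp point (between the pads) lies behind it (pinch_z is the z of the grasp point in the tool frame, in m); z points along the fingers, y is the direction in which the jaws open and shut (so a half turn about z gives the same grasp; the last joint's range is limited). The gripper opens to 85 mm and grips with 20 to 120 N. Pads are 22 mm wide; open, the fingers measure 114 mm over their backs; the gripper's body (76 mm by 85 mm) begins 54 mm behind the grasp point. The pads swing forward as they close: fully open they stand 13 mm farther back than shut.
Start: joints at [1.569, 0.255, 0.108, 0, -1.424, -0.285], TCP at [0.156, 0.528, 0.231] pointing down, gripper open.
Joint ranges: [-2.95, 2.95], [-1.21, 1.97], [-1.09, 1.5], [-2.87, 1.71], [-2.94, -0.07], [-3.05, 3.05]. Speed limits (rad/s): [2.57, 2.57, 3.14, 3.14, 3.14, 3.14].

## Interface

Orientations are given as a unit quaternion [w, x, y, z].
In Python, from bench import * gives the robot as it stands. The module is installed in compiled form; this text tells all that it offers.
- The arm moves only by the tool jog_arm, never from a script. Its argument "deltas" is a list of rows, each an object of numbers: "hand": the finger opening in m, from 0 to 0.0854; "x", "y", "z": the shift along the tool's x, y, z in m; "ax", "ay", "az": the turn, a rotation vector about the tool's x, y, z in degrees. A call has 1 to 12 rows; each row is the pose to reach, as a shift and turn from the pose commanded when the call began, along the tool's axes at that moment; what a row does not reach only later rows make up. A row lasts 1/10 s, in which the tool goes at most 50 mm and 8.59 degrees, less where a joint would pass 70% of its speed; a pose out of reach is approached as far as the arm can. A call with a gripper value outside its range is refused whole. The fingers move at their own pace and stop on an object; "newtons" is the grip in N (left out, the last holds). Time passes only in rows, so rows that repeat a pose let the fingers close. It gives the time, the measured TCP pose, the force and the opening at its end, in the units of the state.
- get_state(): the state, without advancing time (a new reading comes with each control period).
- camera(name): name is "side" or "top" or "wrist"; returns a dict with "color" (420x560x3 uint8, blue, green, red), "fx", "fy", "cx", "cy" (pixels), "position" and "orientation" of the camera in the world; the wrist camera has in their place "mount" (4x4, takes a point from camera to tool coordinates, whose origin is the TCP and whose axes are the flange's). Camera axes: x right, y up, looking along -z (the intrinsics and any distortion apply to the point x, -y, -z); pixel columns grow to the right and rows downward; lengths in m; the calibration is good to about 2 mm. A picture is of the moment at which its call begins: read the wrist's pose just before it. There is no depth.
- sign_off(): hands the job in, once; it reports no verdict.
The state is a dict: "time": time; "qpos": joint angles; "qvel": joint speeds; "joint_efforts": joint torques, N m; "tool_pos": TCP position; "tool_rot": TCP orientation; "force": force on the tool from outside, world axes, zero at the start; "moment": the same for the moment, N m; "opening": opening from 0.0 (shut) to 1.0 (fully open).
Only numpy, scipy, OpenCV 4.12 (cv2) and the standard library are available. Lean on these libraries where they do the work, as an engineer would, in place of code of your own. Each camera call takes 0.05 s, during which the arm holds its last target.

## Working session

There is one attempt and no reset: what is moved stays moved. The work goes in short steps, Python scripts to look and compute and a tool call to move; the robot and the scene stay as the last step left them, time stands still between calls to the robot, and variables do not carry over. Pictures are saved under pics/ and viewed, and the job is handed in when it is done.

Besides the shell and the picture viewer there is one more tool, called after ">>>" as a command line: name --argument value ..., lists and objects as JSON in quotes. jog_arm: Moves the arm, as the interface text tells. Its arguments: {"type":"object","properties":{"deltas":{"type":"array","items":{"type":"object","properties":{"hand":{"type":"number"},"x":{"type":"number"},"y":{"type":"number"},"z":{"type":"number"},"ax":{"type":"number"},"ay":{"type":"number"},"az":{"type":"number"}}}},"newtons":{"type":"number"}},"required":["deltas"]}

```bash
mkdir -p pics
python3 - <<'E'
from bench import *
import cv2
s=get_state(); print(s)
for n in ["top","side","wrist"]:
    c=camera(n); cv2.imwrite(f"pics/{n}0.png",c["color"])
    print(n,{k:v for k,v in c.items() if k!="color"})
E
```

```text
{'time': 0.0, 'qpos': array([ 1.56861327e+00,  2.55771361e-01,  1.06946556e-01, -4.58626226e-04,
       -1.42391589e+00, -2.84610087e-01]), 'qvel': array([-0.00256236,  0.00056268, -0.000583  ,  0.00218534,  0.00113335,
        0.00097582]), 'joint_efforts': array([-5.18979095e-05, -3.86624944e+01,  2.37943983e+01,  5.36488518e+00,
       -6.06184520e-03,  1.60874215e-06]), 'tool_pos': array([0.15538665, 0.52704985, 0.23036247]), 'tool_rot': array([ 9.94430838e-04,  9.89730996e-01, -1.42939008e-01, -8.77236204e-05]), 'force': array([ 0.51678871, -0.69563441, -0.1169074 ]), 'moment': array([-0.02414425, -0.02843992, -0.04893939]), 'opening': 1.0025916313285408}
top {'fx': 528.9826519193136, 'fy': 528.9826519193136, 'cx': 279.74918093618186, 'cy': 207.68964493844422, 'position': array([0.46275104, 0.08559789, 1.50064096]), 'orientation': array([-0.69811675, -0.01184361,  0.02363976,  0.71549556])}
side {'fx': 420.67921102755423, 'fy': 420.67921102755423, 'cx': 280.12779204525157, 'cy': 209.9599733066075, 'position': array([-0.11760373, -0.76981824,  1.04683662]), 'orientation': array([ 0.85696001,  0.39847955, -0.13822483, -0.29618827])}
wrist {'fx': 370.7869730935701, 'fy': 370.7869730935701, 'cx': 277.17099378497835, 'cy': 212.42052634058427, 'mount': array([[-1.07139750e-03,  9.49418270e-01,  3.14012422e-01,
         8.07330047e-02],
       [ 9.99999394e-01,  9.37698482e-04,  5.76820440e-04,
         2.21873347e-04],
       [ 2.53194893e-04,  3.14012850e-01, -9.49418699e-01,
        -1.42984512e-01],
       [ 0.00000000e+00,  0.00000000e+00,  0.00000000e+00,
         1.00000000e+00]])}
```

View pics/top0.png

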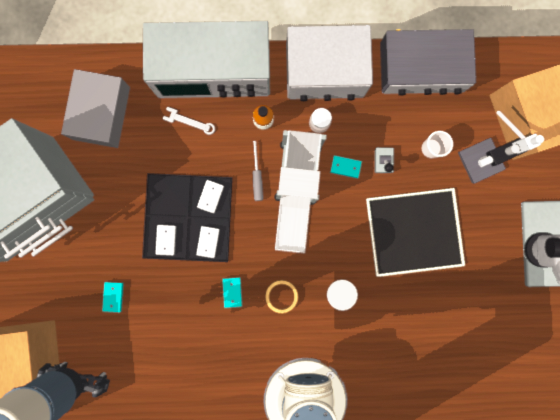

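View pics/side0.png

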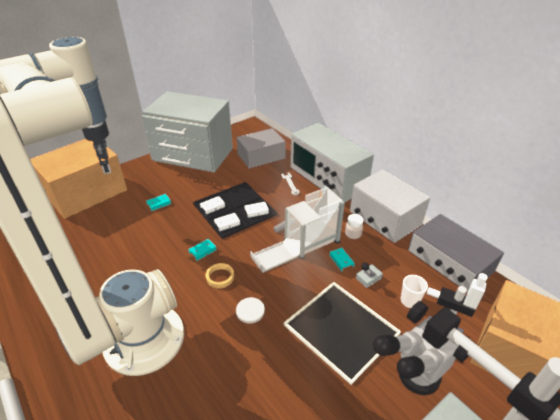

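View pics/wrist0.png

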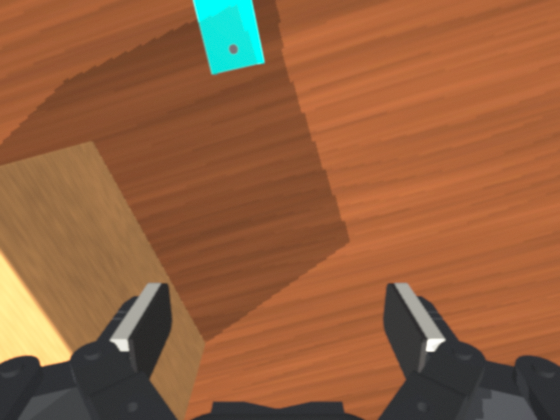

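```bash
python3 -c "
import bench;print([n for n in dir(bench) if n[0]!='_'], getattr(bench,'pinch_z',None))"; ls
```

```text
['PlanningError', 'camera', 'get_state', 'pinch_z', 'sign_off'] -0.0187
pics
```

```bash
cat > h.py <<'E'
from bench import *
import numpy as np, cv2
from scipy.spatial.transform import Rotation as R
def rot(q): return R.from_quat([q[1],q[2],q[3],q[0]]).as_matrix()
def view(n):
    s=get_state(); c=camera(n)
    if n=="wrist":
        T=np.eye(4); T[:3,:3]=rot(s["tool_rot"]); T[:3,3]=s["tool_pos"]; M=T@c["mount"]; 
        c["P"]=M[:3,3]; c["Rm"]=M[:3,:3]
    else: c["P"]=c["position"]; c["Rm"]=rot(c["orientation"])
    return c
def ray(c,u,v,z):
    d=c["Rm"]@np.array([(u-c["cx"])/c["fx"],-(v-c["cy"])/c["fy"],-1]); 
    return c["P"]+d*(z-c["P"][2])/d[2]
def proj(c,p):
    q=c["Rm"].T@(np.asarray(p)-c["P"]); return np.array([c["cx"]-c["fx"]*q[0]/q[2], c["cy"]+c["fy"]*q[1]/q[2]])
def yaw(s): 
    m=rot(s["tool_rot"]); return np.degrees(np.arctan2(m[1,0],m[0,0])) # tool x dir
def goto(x,y,z,yawdeg,s=None):
    "shift in tool axes and turn, from the present (nominal tool down)"
    s=s or get_state(); m=rot(s["tool_rot"]); d=m.T@(np.array([x,y,z])-s["tool_pos"])
    ya=np.radians(yawdeg); t=np.array([[np.cos(ya),np.sin(ya),0],[np.sin(ya),-np.cos(ya),0],[0,0,-1]])
    rv=np.degrees(R.from_matrix(m.T@t).as_rotvec())
    print("shift mm",np.round(d*1000,1),"turn deg",np.round(rv,2))
def st():
    s=get_state(); print("t",round(s["time"],2),"tcp",np.round(s["tool_pos"]*1000,1),"yaw",round(yaw(s),2),"F",np.round(s["force"],1),"open mm",round(s["opening"]*85.4,1))
E
python3 - <<'E'
from h import *
c=view("top"); im=c["color"]
a=cv2.resize(im[160:270,135:275],None,fx=5.6,fy=5.4,interpolation=cv2.INTER_CUBIC); cv2.imwrite("pics/binz.png",a)
a=cv2.resize(im[120:260,265:400],None,fx=4.2,fy=4.2,interpolation=cv2.INTER_CUBIC); cv2.imwrite("pics/rampz.png",a)
st()
E
```

```text
t 0.2 tcp [155.5 527.3 230.8] yaw -16.43 F [-0.2  0.8 -0.1] open mm 85.0
```

View pics/binz.png

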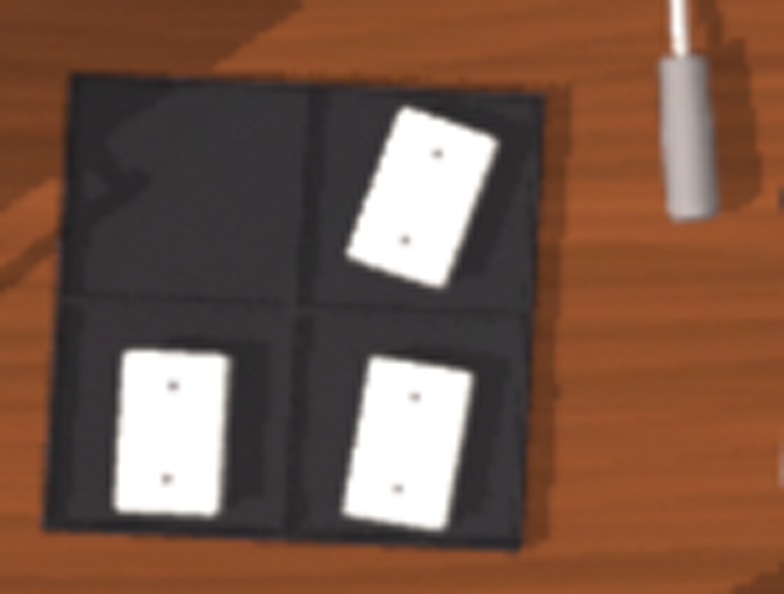

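View pics/rampz.png

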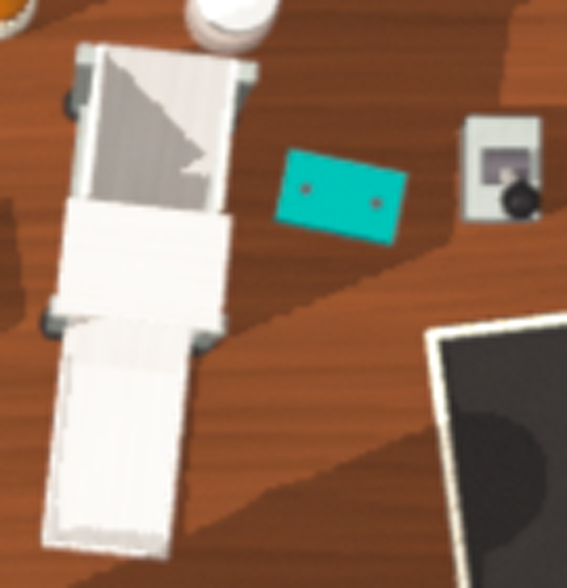

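Run:
```python
from h import *
c=view("top"); im=c["color"]; hsv=cv2.cvtColor(im,cv2.COLOR_BGR2HSV)
def rects(mask,z,amin,amax,off=(0,0)):
    cs,_=cv2.findContours(mask,cv2.RETR_EXTERNAL,cv2.CHAIN_APPROX_NONE)
    for k in cs:
        if not amin<cv2.contourArea(k)<amax: continue
        r=cv2.minAreaRect(k); b=cv2.boxPoints(r)
        w=np.array([ray(c,*p,z)[:2] for p in b]); ctr=w.mean(0); e=[w[1]-w[0],w[2]-w[1]]
        L=[np.linalg.norm(v) for v in e]; l=e[int(np.argmax(L))]
        print(np.round(r[0],1),"ctr mm",np.round(ctr*1000,1),"len",np.round(np.sort(L)*1000,1),"long-ang",round(np.degrees(np.arctan2(l[1],l[0]))%180,1))
w=((hsv[...,1]<60)&(hsv[...,2]>200)).astype(np.uint8)
m=np.zeros_like(w); m[170:265,140:236]=w[170:265,140:236]; print("brackets z22");rects(m,.022,100,2000)
bl=(hsv[...,2]<90).astype(np.uint8); m=np.zeros_like(w); m[165:270,135:236]=bl[165:270,135:236]; m=cv2.morphologyEx(m,cv2.MORPH_CLOSE,np.ones((25,25)));print("bin");rects(m,.012,3000,20000)
m=np.zeros_like(w); m[185:280,360:468]=w[185:280,360:468]; print("tray");rects(m,.012,3000,20000)
m=np.zeros_like(w); m[205:260,270:325]=w[205:260,270:325];
# ramp px from zoomed view
f=lambda u,v,z: np.round(ray(c,265+u/4.2-.5+.5/4.2,120+v/4.2-.5+.5/4.2,z)*1000,1)
print("deck far L,R",f(68,198,.15),f(232,213,.15)," near L,R",f(50,305,.15),f(226,335,.15))
print("guards far L/R",f(80,45,.18),f(255,68,.18))
print("pan near L,R",f(42,547,.02),f(168,557,.02))
print("ball",f(521,199,.07),"block",f(463,115,.025),f(541,118,.025),f(541,220,.025),f(461,219,.025))
```

```text
brackets z22
[207.3 241.7] ctr mm [446.9 264.1] len [50.2 81.3] long-ang 169.0
[165.  239.5] ctr mm [455.9 381.3] len [50.  80.5] long-ang 179.1
[209.8 196.1] ctr mm [573.8 254.7] len [50.1 80.9] long-ang 159.4
bin
[187.5 217.1] ctr mm [517.5 319.4] len [240.5 243.6] long-ang 86.1
tray
[415.2 231.8] ctr mm [ 460.3 -320.9] len [222.9 255.6] long-ang 95.7
deck far L,R [635.4  56.9 150. ] [623.9 -43.2 150. ]  near L,R [570.1  69.5 150. ] [549.2 -37.4 150. ]
guards far L/R [723.6  48.  180. ] [707.4 -56.7 180. ]
pan near L,R [419.4  77.2  20. ] [410.6  -6.4  20. ]
ball [ 638.2 -239.    70. ] block [ 701.3 -212.2   25. ] [ 698.1 -264.6   25. ] [ 629.3 -262.2   25. ] [ 631.2 -208.5   25. ]
```

Run:
```python
from h import *
goto(.51,.31,.23,-4)
```

```text
shift mm [401.5 108.1   1. ] turn deg [  0.05   0.   -12.44]
```

>>> jog_arm --deltas '[{"x": 0.4, "y": 0.108, "az": -12.4}, {"x": 0.4, "y": 0.108, "az": -12.4}, {"x": 0.4, "y": 0.108, "az": -12.4}, {"x": 0.4, "y": 0.108, "az": -12.4}, {"x": 0.4, "y": 0.108, "az": -12.4}, {"x": 0.4, "y": 0.108, "az": -12.4}, {"x": 0.4, "y": 0.108, "az": -12.4}, {"x": 0.4, "y": 0.108, "az": -12.4}, {"x": 0.4, "y": 0.108, "az": -12.4}, {"x": 0.4, "y": 0.108, "az": -12.4}, {"x": 0.4, "y": 0.108, "az": -12.4}, {"x": 0.4, "y": 0.108, "az": -12.4}]'

```text
invalid input
```

```bash
cat >> h.py <<'E'
def brk(c,z=.022,box=None,vmin=170,bright=None,dr=True):
    im=c["color"]; hsv=cv2.cvtColor(im,cv2.COLOR_BGR2HSV)
    w=((hsv[...,1]<60)&(hsv[...,2]>vmin)).astype(np.uint8)
    m=np.zeros_like(w)
    if box: u0,v0,u1,v1=box; m[v0:v1,u0:u1]=w[v0:v1,u0:u1]
    else: m=w
    cs,_=cv2.findContours(m,cv2.RETR_EXTERNAL,cv2.CHAIN_APPROX_NONE)
    for k in cs:
        if cv2.contourArea(k)<500: continue
        W=np.array([ray(c,*p[0],z)[:2]*1000 for p in k],np.float32); r=cv2.minAreaRect(W); b=cv2.boxPoints(r)
        e=[b[1]-b[0],b[2]-b[1]]; L=[np.linalg.norm(v) for v in e]; l=e[int(np.argmax(L))]; a=np.degrees(np.arctan2(l[1],l[0])); a=(a+90)%180-90
        M=k.reshape(-1,2).mean(0)
        print("px",M.round(),"ctr mm",np.round(r[0],1),"len",np.round(np.sort(L),1),"ang",round(float(a),1))
E
python3 - <<'E'
from h import *
st(); c=view("wrist"); cv2.imwrite("pics/w1.png",c["color"]); brk(c)
E
```

```text
t 0.25 tcp [155.5 527.3 230.9] yaw -16.44 F [-0.4 -0.4  0.4] open mm 85.9
px [133. 318.] ctr mm [ 51.4 725.1] len [22.1 96.7] ang -42.6
px [421. 318.] ctr mm [-40.  417.5] len [23.1 96.6] ang 9.6
```

View pics/w1.png

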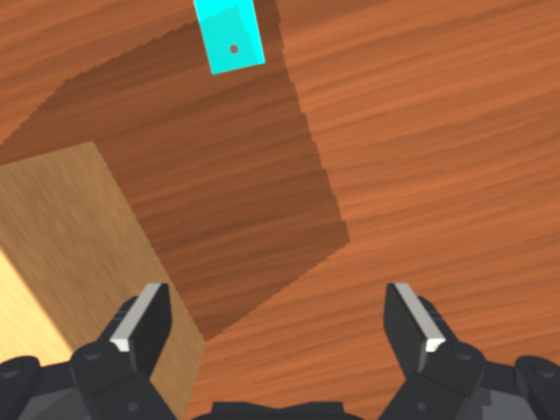

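>>> jog_arm --deltas '[{"x": 0.04, "y": 0.01, "z": 0, "ax": 0, "ay": 0, "az": -1.2, "hand": 0.085}]' --newtons 40

```text
time: 0.4
tool_pos: [0.1891, 0.5079, 0.2305]
tool_rot: [0.0, 0.991, -0.13, -0.0]
force: [1.1, 0.5, -0.3]
opening: 0.995
```

>>> jog_arm --deltas '[{"x": 0.36, "y": 0.106, "z": 0, "ax": 0, "ay": 0, "az": -11.2, "hand": 0.085}, {"x": 0.36, "y": 0.106, "z": 0, "ax": 0, "ay": 0, "az": -11.2, "hand": 0.085}, {"x": 0.36, "y": 0.106, "z": 0, "ax": 0, "ay": 0, "az": -11.2, "hand": 0.085}, {"x": 0.36, "y": 0.106, "z": 0, "ax": 0, "ay": 0, "az": -11.2, "hand": 0.085}, {"x": 0.36, "y": 0.106, "z": 0, "ax": 0, "ay": 0, "az": -11.2, "hand": 0.085}, {"x": 0.36, "y": 0.106, "z": 0, "ax": 0, "ay": 0, "az": -11.2, "hand": 0.085}, {"x": 0.36, "y": 0.106, "z": 0, "ax": 0, "ay": 0, "az": -11.2, "hand": 0.085}, {"x": 0.36, "y": 0.106, "z": 0, "ax": 0, "ay": 0, "az": -11.2, "hand": 0.085}, {"x": 0.36, "y": 0.106, "z": 0, "ax": 0, "ay": 0, "az": -11.2, "hand": 0.085}]'

```text
time: 1.3
tool_pos: [0.5132, 0.3072, 0.2303]
tool_rot: [0.001, 0.999, -0.037, -0.0]
force: [-0.4, 1.0, -1.3]
opening: 0.992
```

Run:
```python
from h import *
st(); c=view("wrist"); cv2.imwrite("pics/w2.png",c["color"]); brk(c)
```

```text
t 1.3 tcp [513.2 307.2 230.3] yaw -4.29 F [-0.4  1.  -1.3] open mm 84.7
px [210. 237.] ctr mm [455.3 380.3] len [48.9 79.6] ang -3.9
px [325. 236.] ctr mm [446.9 263.3] len [49.4 80.6] ang -10.9
px [537. 178.] ctr mm [497.2  59.6] len [ 57.  129.5] ang 5.0
px [330. 106.] ctr mm [574.  253.8] len [49.1 80.4] ang -20.7
```

View pics/w2.png

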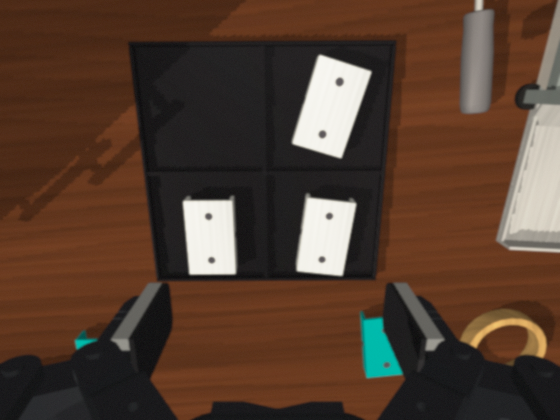

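Run:
```python
from h import *
print(get_state()["qpos"].round(3)); goto(.574,.254,.10,-20.7)
```

```text
[ 0.804  0.352  0.241 -0.    -1.461  0.694]
shift mm [ 66.1  49.6 130.5] turn deg [ 0.05  0.04 16.48]
```

>>> jog_arm --deltas '[{"x": 0.066, "y": 0.0495, "z": 0.13, "ax": 0, "ay": 0, "az": 16.5, "hand": 0.062}, {"x": 0.066, "y": 0.0495, "z": 0.13, "ax": 0, "ay": 0, "az": 16.5, "hand": 0.062}, {"x": 0.066, "y": 0.0495, "z": 0.13, "ax": 0, "ay": 0, "az": 16.5, "hand": 0.062}, {"x": 0.066, "y": 0.0495, "z": 0.13, "ax": 0, "ay": 0, "az": 16.5, "hand": 0.062}, {"x": 0.066, "y": 0.0495, "z": 0.13, "ax": 0, "ay": 0, "az": 16.5, "hand": 0.062}]'

```text
time: 1.85
tool_pos: [0.5723, 0.2556, 0.1003]
tool_rot: [0.001, 0.984, -0.178, -0.001]
force: [-0.3, 0.6, 1.2]
opening: 0.725
```

Run:
```python
from h import *
st(); c=view("wrist"); cv2.imwrite("pics/w3.png",c["color"]); brk(c,vmin=150); goto(.574,.254,.006,-20.7); print([proj(c,[.574+a*.94,.254-a*.35,.022]).round() for a in (-.04,.04)])
```

```text
t 1.85 tcp [572.3 255.6 100.3] yaw -20.52 F [-0.3  0.6  1.2] open mm 61.9
px [327. 368.] ctr mm [448.  262.7] len [48.6 79.6] ang -11.0
px [279. 215.] ctr mm [574.2 253.6] len [48.7 81. ] ang -20.6
shift mm [ 1.7  2.2 96.3] turn deg [-0.05 -0.07  0.23]
[array([278., 277.]), array([278., 157.])]
```

View pics/w3.png

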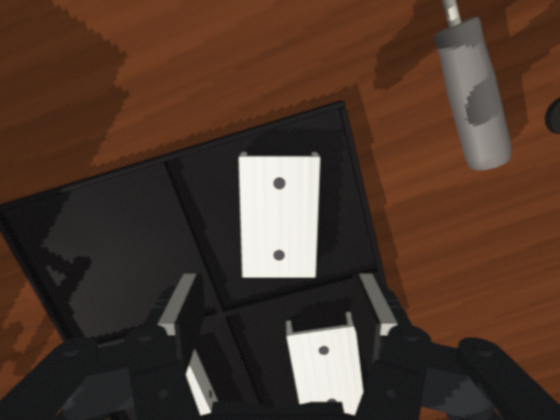

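>>> jog_arm --deltas '[{"x": 0.0, "y": 0.001, "z": 0.05, "ax": 0, "ay": 0, "az": 0.2, "hand": 0.058}, {"x": 0.0, "y": 0.001, "z": 0.075, "ax": 0, "ay": 0, "az": 0.2, "hand": 0.058}, {"x": 0.0, "y": 0.001, "z": 0.085, "ax": 0, "ay": 0, "az": 0.2, "hand": 0.058}, {"x": 0.0, "y": 0.001, "z": 0.092, "ax": 0, "ay": 0, "az": 0.2, "hand": 0.058}, {"x": 0.0, "y": 0.001, "z": 0.092, "ax": 0, "ay": 0, "az": 0.2, "hand": 0.058}]'

```text
time: 2.4
tool_pos: [0.5732, 0.2559, 0.0107]
tool_rot: [-0.001, 0.984, -0.179, 0.001]
force: [0.2, -0.1, 0.7]
opening: 0.684
```

Run:
```python
from h import *
st(); c=view("wrist"); cv2.imwrite("pics/w4.png",c["color"])
```

```text
t 2.4 tcp [573.2 255.9  10.7] yaw -20.67 F [ 0.2 -0.1  0.7] open mm 58.4
```

View pics/w4.png

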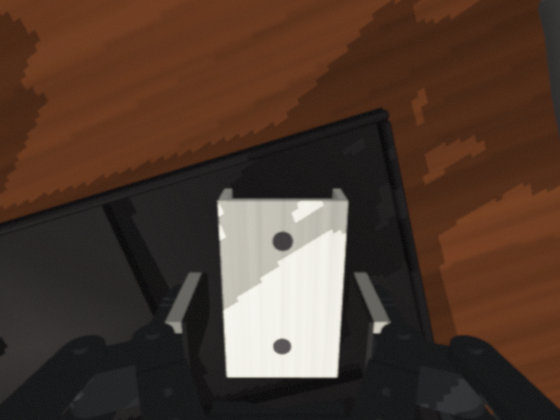

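>>> jog_arm --deltas '[{"x": 0.0, "y": 0.001, "z": 0.003, "ax": 0, "ay": 0, "az": 0, "hand": 0.04}, {"x": 0.0, "y": 0.001, "z": 0.003, "ax": 0, "ay": 0, "az": 0, "hand": 0.04}, {"x": 0.0, "y": 0.001, "z": 0.003, "ax": 0, "ay": 0, "az": 0, "hand": 0.04}, {"x": 0.0, "y": 0.001, "z": 0.003, "ax": 0, "ay": 0, "az": 0, "hand": 0.04}, {"x": 0.0, "y": 0.001, "z": 0.003, "ax": 0, "ay": 0, "az": 0, "hand": 0.04}, {"x": 0.0, "y": 0.001, "z": -0.03, "ax": 0, "ay": 0, "az": 0, "hand": 0.04}, {"x": 0.0, "y": 0.001, "z": -0.08, "ax": 0, "ay": 0, "az": 0, "hand": 0.04}, {"x": 0.0, "y": 0.001, "z": -0.13, "ax": 0, "ay": 0, "az": 0, "hand": 0.04}, {"x": 0.0, "y": 0.001, "z": -0.18, "ax": 0, "ay": 0, "az": 0, "hand": 0.04}, {"x": 0.0, "y": 0.001, "z": -0.23, "ax": 0, "ay": 0, "az": 0, "hand": 0.04}]' --newtons 50

```text
time: 3.45
tool_pos: [0.572, 0.2536, 0.2427]
tool_rot: [-0.001, 0.984, -0.18, 0.001]
force: [0.9, 0.8, -1.1]
opening: 0.544
```

Run:
```python
from h import *
st(); c=view("wrist"); cv2.imwrite("pics/w5.png",c["color"]); goto(.58,.06,.24,-6.6); print(proj(c,[0,0,0]))
```

```text
t 3.45 tcp [572.  253.6 242.7] yaw -20.74 F [ 0.9  0.8 -1.1] open mm 46.5
shift mm [ 72.7 180.   11.8] turn deg [ -0.57  -0.82 -14.13]
[585.42119579 477.18012255]
```

View pics/w5.png

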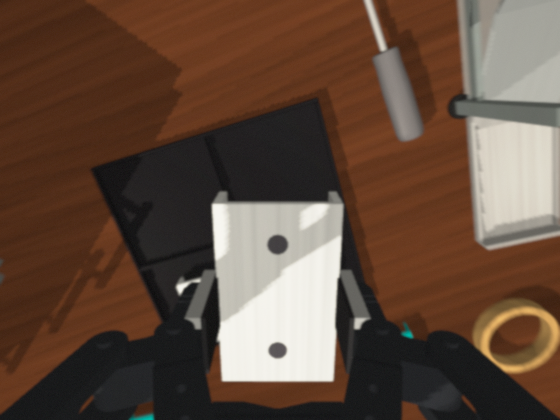

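Run:
```python
from h import *
goto(.53,.035,.30,-6.6)
```

```text
shift mm [ 35.6 220.4 -49.2] turn deg [ -0.57  -0.82 -14.13]
```

>>> jog_arm --deltas '[{"x": 0.036, "y": 0.22, "z": -0.05, "ax": 0, "ay": 0, "az": -14.1, "hand": 0.04}, {"x": 0.036, "y": 0.22, "z": -0.05, "ax": 0, "ay": 0, "az": -14.1, "hand": 0.04}, {"x": 0.036, "y": 0.22, "z": -0.05, "ax": 0, "ay": 0, "az": -14.1, "hand": 0.04}, {"x": 0.036, "y": 0.22, "z": -0.05, "ax": 0, "ay": 0, "az": -14.1, "hand": 0.04}, {"x": 0.036, "y": 0.22, "z": -0.05, "ax": 0, "ay": 0, "az": -14.1, "hand": 0.04}, {"x": 0.036, "y": 0.22, "z": -0.05, "ax": 0, "ay": 0, "az": -14.1, "hand": 0.04}, {"x": 0.036, "y": 0.22, "z": -0.05, "ax": 0, "ay": 0, "az": -14.1, "hand": 0.04}]'

```text
time: 4.2
tool_pos: [0.528, 0.035, 0.29]
tool_rot: [-0.001, 0.998, -0.059, 0.001]
force: [0.7, -0.2, -0.8]
opening: 0.546
```

Run:
```python
from h import *
st(); c=view("wrist"); cv2.imwrite("pics/w6.png",c["color"]);np.save("w6.npy",[c["P"],*c["Rm"]])
for n,z in (("near",-.07),("edge",0)):
    for s in (-.05,.05):
        a=np.radians(-6.6); p=np.array([.6297,.007,.15])+z*np.array([np.cos(a),np.sin(a),0])+s*np.array([-np.sin(a),np.cos(a),0]); print(n,s,p.round(4),proj(c,p).round(1))
```

```text
t 4.2 tcp [528.  35. 290.] yaw -6.72 F [ 0.7 -0.2 -0.8] open mm 46.6
near -0.05 [ 0.5544 -0.0346  0.15  ] [363.7 153.9]
near 0.05 [0.5659 0.0647 0.15  ] [232.8 154.2]
edge -0.05 [ 0.624  -0.0427  0.15  ] [370.6  54.6]
edge 0.05 [0.6354 0.0567 0.15  ] [228.8  55.1]
```

View pics/w6.png

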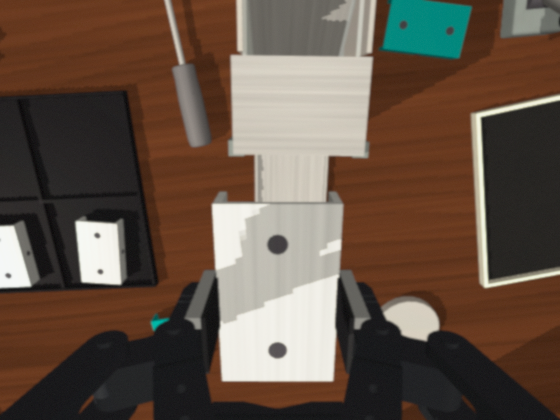

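Run:
```python
from h import *
goto(.600,.0094,.20,-6.7)
```

```text
shift mm [74.5 17.8 89.4] turn deg [-0.04 -0.02  0.05]
```

>>> jog_arm --deltas '[{"x": 0.0745, "y": 0.018, "z": 0.05, "ax": 0, "ay": 0, "az": 0, "hand": 0.04}, {"x": 0.0745, "y": 0.018, "z": 0.09, "ax": 0, "ay": 0, "az": 0, "hand": 0.04}, {"x": 0.0745, "y": 0.018, "z": 0.115, "ax": 0, "ay": 0, "az": 0, "hand": 0.04}, {"x": 0.0745, "y": 0.018, "z": 0.127, "ax": 0, "ay": 0, "az": 0, "hand": 0.04}, {"x": 0.0745, "y": 0.018, "z": 0.127, "ax": 0, "ay": 0, "az": 0, "hand": 0.04}, {"x": 0.0745, "y": 0.018, "z": 0.127, "ax": 0, "ay": 0, "az": 0, "hand": 0.04}]'

```text
time: 4.85
tool_pos: [0.6008, 0.0096, 0.1646]
tool_rot: [-0.0, 0.998, -0.057, 0.002]
force: [-0.3, 0.5, -0.7]
opening: 0.538
```

Run:
```python
from h import *
st(); c=view("wrist"); cv2.imwrite("pics/w7.png",c["color"]);goto(.600,.0094,.156,-6.7)
```

```text
t 4.85 tcp [600.8   9.6 164.6] yaw -6.55 F [-0.3  0.5 -0.7] open mm 46.0
shift mm [-1.   0.4  9.2] turn deg [-0.05 -0.25  0.14]
```

View pics/w7.png

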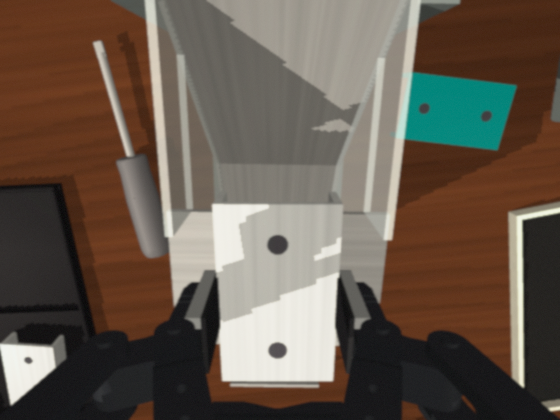

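>>> jog_arm --deltas '[{"x": -0.001, "y": 0, "z": 0.009, "ax": 0, "ay": 0, "az": 0, "hand": 0.04}, {"x": -0.001, "y": 0, "z": 0.009, "ax": 0, "ay": 0, "az": 0, "hand": 0.04}, {"x": -0.001, "y": 0, "z": 0.009, "ax": 0, "ay": 0, "az": 0, "hand": 0.06}, {"x": -0.001, "y": 0, "z": 0.009, "ax": 0, "ay": 0, "az": 0, "hand": 0.06}, {"x": -0.001, "y": 0, "z": 0.009, "ax": 0, "ay": 0, "az": 0, "hand": 0.06}, {"x": -0.001, "y": 0, "z": -0.04, "ax": 0, "ay": 0, "az": 0, "hand": 0.06}, {"x": -0.001, "y": 0, "z": -0.04, "ax": 0, "ay": 0, "az": 0, "hand": 0.06}, {"x": -0.03, "y": 0, "z": -0.04, "ax": 0, "ay": 0, "az": 0, "hand": 0.03}, {"x": -0.064, "y": 0, "z": -0.04, "ax": 0, "ay": 0, "az": 0, "hand": 0.03}, {"x": -0.064, "y": 0, "z": -0.04, "ax": 0, "ay": 0, "az": 0, "hand": 0.03}, {"x": -0.064, "y": 0, "z": -0.04, "ax": 0, "ay": 0, "az": 0, "hand": 0.03}]'

```text
time: 6.0
tool_pos: [0.5364, 0.0163, 0.2031]
tool_rot: [-0.0, 0.998, -0.058, 0.001]
force: [0.4, -0.3, 0.4]
opening: 0.348
```

Run:
```python
from h import *
st(); c=view("wrist"); cv2.imwrite("pics/w8.png",c["color"]);brk(c,.168,vmin=130); goto(.537,.017,.158,-6.7)
```

```text
t 6.0 tcp [536.4  16.3 203.1] yaw -6.6 F [ 0.4 -0.3  0.4] open mm 29.7
px [ 42. 297.] ctr mm [523.5 147.5] len [27.6 45.4] ang -11.0
px [516. 229.] ctr mm [ 528.4 -113.9] len [ 30.7 119.4] ang 6.7
px [143. 122.] ctr mm [608.8  71. ] len [ 4.9 44.6] ang 1.8
px [278. 122.] ctr mm [583.2  12.2] len [ 95.7 140.2] ang -6.7
shift mm [-0.  -0.7 44.8] turn deg [-0.02 -0.08  0.08]
```

View pics/w8.png

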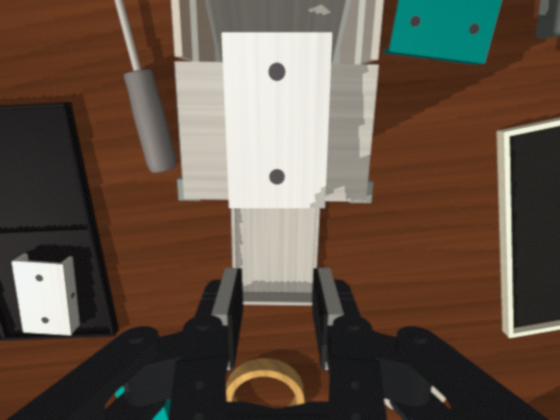

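>>> jog_arm --deltas '[{"x": 0, "y": -0.0005, "z": 0.03, "ax": 0, "ay": 0, "az": 0, "hand": 0.03}, {"x": 0, "y": -0.0005, "z": 0.047, "ax": 0, "ay": 0, "az": 0, "hand": 0.03}, {"x": 0, "y": -0.0005, "z": 0.047, "ax": 0, "ay": 0, "az": 0, "hand": 0.03}, {"x": 0.01, "y": -0.0005, "z": 0.047, "ax": 0, "ay": 0, "az": 0, "hand": 0.03}, {"x": 0.02, "y": -0.0005, "z": 0.047, "ax": 0, "ay": 0, "az": 0, "hand": 0.03}, {"x": 0.03, "y": -0.0005, "z": 0.047, "ax": 0, "ay": 0, "az": 0, "hand": 0.03}, {"x": 0.04, "y": -0.0005, "z": 0.047, "ax": 0, "ay": 0, "az": 0, "hand": 0.03}]'

```text
time: 6.75
tool_pos: [0.5778, 0.0121, 0.1559]
tool_rot: [-0.0, 0.998, -0.058, 0.001]
force: [-0.4, -0.6, -0.4]
opening: 0.351
```

Run:
```python
from h import *
st(); c=view("wrist"); cv2.imwrite("pics/w9.png",c["color"])
```

```text
t 6.75 tcp [577.8  12.1 155.9] yaw -6.64 F [-0.4 -0.6 -0.4] open mm 29.9
```

View pics/w9.png

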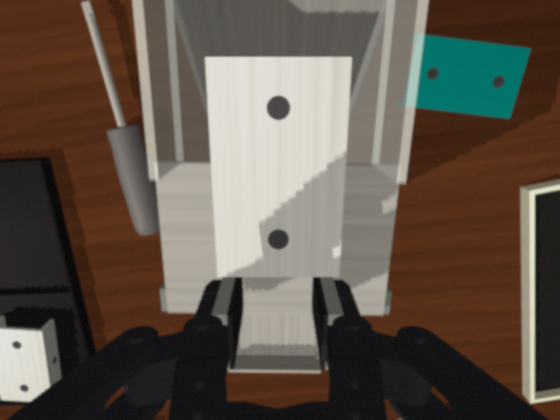

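>>> jog_arm --deltas '[{"x": 0.01, "y": 0, "z": 0, "ax": 0, "ay": 0, "az": 0, "hand": 0.03}, {"x": 0.02, "y": 0, "z": 0, "ax": 0, "ay": 0, "az": 0, "hand": 0.03}, {"x": 0.03, "y": 0, "z": 0, "ax": 0, "ay": 0, "az": 0, "hand": 0.03}, {"x": 0.04, "y": 0, "z": 0, "ax": 0, "ay": 0, "az": 0, "hand": 0.03}, {"x": 0.048, "y": 0, "z": 0, "ax": 0, "ay": 0, "az": 0, "hand": 0.03}, {"x": 0.053, "y": 0, "z": 0, "ax": 0, "ay": 0, "az": 0, "hand": 0.03}, {"x": 0.053, "y": 0, "z": 0, "ax": 0, "ay": 0, "az": 0, "hand": 0.03}, {"x": 0.053, "y": 0, "z": 0, "ax": 0, "ay": 0, "az": 0, "hand": 0.03}]'

```text
time: 7.6
tool_pos: [0.6287, 0.0061, 0.1552]
tool_rot: [-0.0, 0.998, -0.058, -0.0]
force: [-0.4, 0.9, 0.0]
opening: 0.355
```

Run:
```python
from h import *
st(); c=view("wrist"); cv2.imwrite("pics/w10.png",c["color"])
```

```text
t 7.6 tcp [628.7   6.1 155.2] yaw -6.64 F [-0.4  0.9  0. ] open mm 30.3
```

View pics/w10.png

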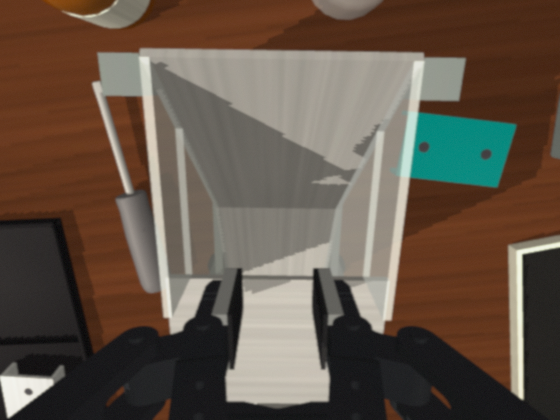

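>>> jog_arm --deltas '[{"x": 0, "y": 0, "z": -0.05, "ax": 0, "ay": 0, "az": 0, "hand": 0.062}, {"x": -0.04, "y": 0, "z": -0.085, "ax": 0, "ay": 0, "az": 0, "hand": 0.062}, {"x": -0.09, "y": 0, "z": -0.085, "ax": 0, "ay": 0, "az": 0, "hand": 0.062}, {"x": -0.14, "y": 0, "z": -0.085, "ax": 0, "ay": 0, "az": 0, "hand": 0.062}, {"x": -0.14, "y": 0, "z": -0.085, "ax": 0, "ay": 0, "az": 0, "hand": 0.062}, {"x": -0.14, "y": 0, "z": -0.085, "ax": 0, "ay": 0, "az": 0, "hand": 0.062}]'

```text
time: 8.25
tool_pos: [0.4886, 0.0222, 0.2414]
tool_rot: [-0.0, 0.998, -0.057, 0.001]
force: [0.7, 0.6, -0.0]
opening: 0.724
```

Run:
```python
from h import *
st(); c=view("wrist"); cv2.imwrite("pics/w11.png",c["color"]);brk(c,.022)
t=view("top"); a=cv2.resize(t["color"][100:280,130:420],None,fx=2.7,fy=2.7); cv2.imwrite("pics/t11.png",a)
```

```text
t 8.25 tcp [488.6  22.2 241.4] yaw -6.57 F [ 0.7  0.6 -0. ] open mm 61.8
px [424. 315.] ctr mm [ 308.3 -126.3] len [36.2 77.4] ang 27.8
px [ 55. 238.] ctr mm [447.7 262.6] len [50.1 82.2] ang -10.9
px [507. 172.] ctr mm [ 455.  -222.7] len [ 71.  216.3] ang 5.7
px [276. 126.] ctr mm [528.5  19.3] len [162.8 230. ] ang -6.6
```

View pics/w11.png

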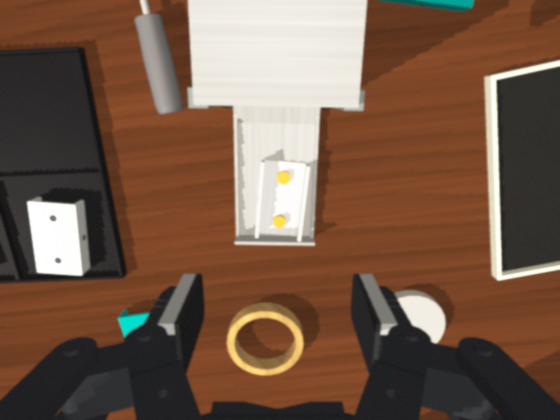

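Run:
```python
from h import *
c=view("wrist")
im=c["color"]; cv2.imwrite("pics/w11z.png",cv2.resize(im[90:255,220:335],None,fx=5,fy=3.6*1.0*1.0 if 0 else 3.6,interpolation=cv2.INTER_CUBIC))
hsv=cv2.cvtColor(im,cv2.COLOR_BGR2HSV); m=((hsv[...,0]>15)&(hsv[...,0]<35)&(hsv[...,1]>150)&(hsv[...,2]>180)).astype(np.uint8); m[:100]=0;m[255:]=0;m[:,:220]=0;m[:,330:]=0
n,l,s,ce=cv2.connectedComponentsWithStats(m); print(s[1:],ce[1:])
P=[ray(c,*p,.012)*1000 for p in ce[1:] ]; print(np.round(P,1))
for p in [(263,160),(258,240),(306,163),(301,241)]: print(p,np.round(ray(c,*p,.022)*1000,1))
```

```text
[[279 174  10  11  95]
 [274 218  11  11  90]] [[283.45263158 178.86315789]
 [279.22222222 222.64444444]]
[[483.9  16.7  12. ]
 [437.   26.4  12. ]]
(263, 160) [507.4  34.4  22. ]
(258, 240) [423.9  50.5  22. ]
(306, 163) [499.5  -7.3  22. ]
(301, 241) [417.5   5.6  22. ]
```

View pics/w11z.png

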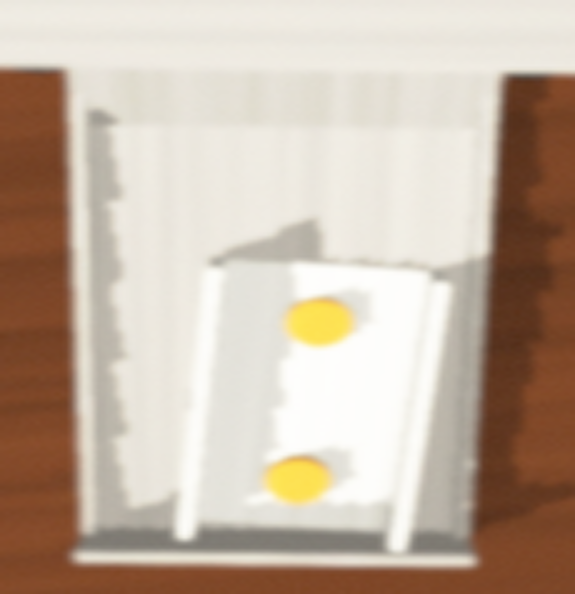

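Run:
```python
from h import *
goto(.451,.023,.06,-11.5)
```

```text
shift mm [-39.5   3.9 180.4] turn deg [-0.01 -0.03  4.86]
```

>>> jog_arm --deltas '[{"x": -0.0395, "y": 0.004, "z": 0.05, "ax": 0, "ay": 0, "az": 4.9, "hand": 0.058}, {"x": -0.0395, "y": 0.004, "z": 0.1, "ax": 0, "ay": 0, "az": 4.9, "hand": 0.058}, {"x": -0.0395, "y": 0.004, "z": 0.15, "ax": 0, "ay": 0, "az": 4.9, "hand": 0.058}, {"x": -0.0395, "y": 0.004, "z": 0.18, "ax": 0, "ay": 0, "az": 4.9, "hand": 0.058}, {"x": -0.0395, "y": 0.004, "z": 0.19, "ax": 0, "ay": 0, "az": 4.9, "hand": 0.058}, {"x": -0.0395, "y": 0.004, "z": 0.19, "ax": 0, "ay": 0, "az": 4.9, "hand": 0.058}]'

```text
time: 9.0
tool_pos: [0.4502, 0.0224, 0.0494]
tool_rot: [0.001, 0.995, -0.101, -0.001]
force: [-0.2, -0.2, 0.5]
opening: 0.678
```

Run:
```python
from h import *
st(); c=view("wrist"); cv2.imwrite("pics/w12.png",c["color"])
```

```text
t 9.0 tcp [450.2  22.4  49.4] yaw -11.54 F [-0.2 -0.2  0.5] open mm 57.9
```

View pics/w12.png

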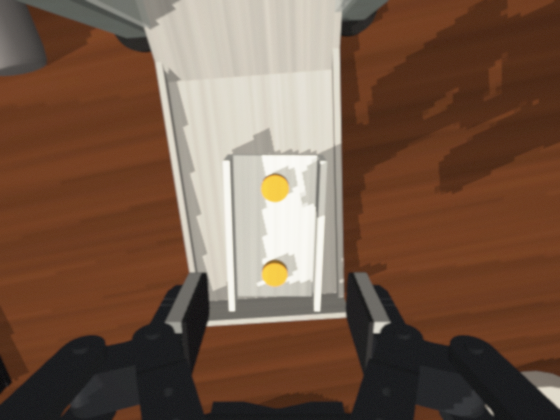

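>>> jog_arm --deltas '[{"x": 0.001, "y": 0, "z": 0.025, "ax": 0, "ay": 0, "az": 0, "hand": 0.058}, {"x": 0.001, "y": 0, "z": 0.039, "ax": 0, "ay": 0, "az": 0, "hand": 0.058}, {"x": 0.001, "y": 0, "z": 0.039, "ax": 0, "ay": 0, "az": 0, "hand": 0.058}, {"x": 0.001, "y": 0, "z": 0.039, "ax": 0, "ay": 0, "az": 0, "hand": 0.04}, {"x": 0.001, "y": 0, "z": 0.039, "ax": 0, "ay": 0, "az": 0, "hand": 0.04}, {"x": 0.001, "y": 0, "z": 0.039, "ax": 0, "ay": 0, "az": 0, "hand": 0.04}, {"x": 0.001, "y": 0, "z": 0.039, "ax": 0, "ay": 0, "az": 0, "hand": 0.04}, {"x": 0.001, "y": 0, "z": 0.01, "ax": 0, "ay": 0, "az": 0, "hand": 0.04}, {"x": 0.001, "y": 0, "z": -0.02, "ax": 0, "ay": 0, "az": 0, "hand": 0.04}, {"x": 0.001, "y": 0, "z": -0.07, "ax": 0, "ay": 0, "az": 0, "hand": 0.04}, {"x": 0.001, "y": 0, "z": -0.11, "ax": 0, "ay": 0, "az": 0, "hand": 0.04}, {"x": 0.001, "y": 0, "z": -0.11, "ax": 0, "ay": 0, "az": 0, "hand": 0.04}]'

```text
time: 10.25
tool_pos: [0.4548, 0.0233, 0.1671]
tool_rot: [-0.002, 0.995, -0.1, 0.006]
force: [0.4, 0.6, -0.8]
opening: 0.537
```

Run:
```python
from h import *
st(); c=view("wrist"); cv2.imwrite("pics/w13.png",c["color"])
a=np.radians(5.7); R2=np.array([[np.cos(a),-np.sin(a)],[np.sin(a),np.cos(a)]])
for y in (-.075,0,.075):
    print(y, np.array([.460,-.321])+R2@[0,y])
p=np.array([.460,-.321])+R2@[-.010,-.075]; print(p); goto(p[0],p[1],.15,5.7)
```

```text
t 10.25 tcp [454.8  23.3 167.1] yaw -11.48 F [ 0.4  0.6 -0.8] open mm 45.8
-0.075 [ 0.46744898 -0.39562917]
0 [ 0.46  -0.321]
0.075 [ 0.45255102 -0.24637083]
[ 0.45749843 -0.39662237]
shift mm [ 88.3 410.5  12.7] turn deg [ -0.18  -0.42 -17.22]
```

View pics/w13.png

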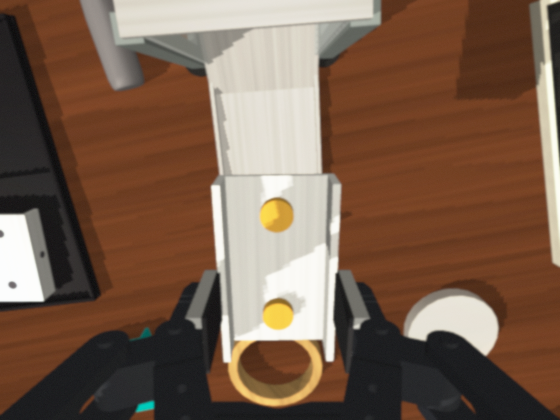

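>>> jog_arm --deltas '[{"x": 0.09, "y": 0.41, "z": 0.0, "ax": 0, "ay": 0, "az": -17.2, "hand": 0.04}, {"x": 0.09, "y": 0.41, "z": 0.0, "ax": 0, "ay": 0, "az": -17.2, "hand": 0.04}, {"x": 0.09, "y": 0.41, "z": 0.0, "ax": 0, "ay": 0, "az": -17.2, "hand": 0.04}, {"x": 0.09, "y": 0.41, "z": 0.0, "ax": 0, "ay": 0, "az": -17.2, "hand": 0.04}, {"x": 0.09, "y": 0.41, "z": 0.0, "ax": 0, "ay": 0, "az": -17.2, "hand": 0.04}, {"x": 0.09, "y": 0.41, "z": 0.0, "ax": 0, "ay": 0, "az": -17.2, "hand": 0.04}, {"x": 0.09, "y": 0.41, "z": 0.0, "ax": 0, "ay": 0, "az": -17.2, "hand": 0.04}, {"x": 0.09, "y": 0.41, "z": 0.0, "ax": 0, "ay": 0, "az": -17.2, "hand": 0.04}, {"x": 0.09, "y": 0.41, "z": 0.0, "ax": 0, "ay": 0, "az": -17.2, "hand": 0.04}, {"x": 0.09, "y": 0.41, "z": 0.0, "ax": 0, "ay": 0, "az": -17.2, "hand": 0.04}, {"x": 0.09, "y": 0.41, "z": 0.0, "ax": 0, "ay": 0, "az": -17.2, "hand": 0.04}]'

```text
time: 11.4
tool_pos: [0.4564, -0.3973, 0.1587]
tool_rot: [-0.001, 0.999, 0.048, -0.001]
force: [0.9, 0.1, 0.1]
opening: 0.544
```

Run:
```python
from h import *
st(); c=view("wrist"); cv2.imwrite("pics/w14.png",c["color"])
goto(.4575,-.3966,.013,5.7)
```

```text
t 11.4 tcp [ 456.4 -397.3  158.7] yaw 5.55 F [0.9 0.1 0.1] open mm 46.4
shift mm [  1.    0.4 146.2] turn deg [-0.09  0.08 -0.06]
```

View pics/w14.png

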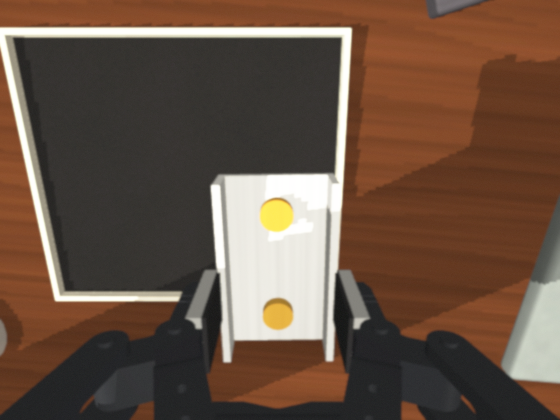

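>>> jog_arm --deltas '[{"x": 0.001, "y": -0.001, "z": 0.05, "ax": 0, "ay": 0, "az": 0, "hand": 0.04}, {"x": 0.001, "y": -0.001, "z": 0.1, "ax": 0, "ay": 0, "az": 0, "hand": 0.04}, {"x": 0.001, "y": -0.001, "z": 0.13, "ax": 0, "ay": 0, "az": 0, "hand": 0.04}, {"x": 0.001, "y": -0.001, "z": 0.142, "ax": 0, "ay": 0, "az": 0, "hand": 0.04}, {"x": 0.001, "y": -0.001, "z": 0.147, "ax": 0, "ay": 0, "az": 0, "hand": 0.04}, {"x": 0.001, "y": -0.001, "z": 0.147, "ax": 0, "ay": 0, "az": 0, "hand": 0.04}, {"x": 0.001, "y": -0.001, "z": 0.147, "ax": 0, "ay": 0, "az": 0, "hand": 0.055}, {"x": 0.001, "y": -0.001, "z": 0.147, "ax": 0, "ay": 0, "az": 0, "hand": 0.055}, {"x": 0.001, "y": -0.001, "z": 0.147, "ax": 0, "ay": 0, "az": 0, "hand": 0.055}, {"x": 0.001, "y": -0.001, "z": 0.1, "ax": 0, "ay": 0, "az": 0, "hand": 0.055}, {"x": 0.001, "y": -0.001, "z": 0.05, "ax": 0, "ay": 0, "az": 0, "hand": 0.055}, {"x": 0.001, "y": -0.001, "z": 0.0, "ax": 0, "ay": 0, "az": 0, "hand": 0.055}]'

```text
time: 12.65
tool_pos: [0.4578, -0.396, 0.1625]
tool_rot: [0.0, 0.999, 0.049, 0.0]
force: [1.2, -0.0, -0.6]
opening: 0.642
```

Run:
```python
from h import *
st(); c=view("wrist"); cv2.imwrite("pics/w15.png",c["color"]); 
t=view("top"); brk(t,.022,box=(375,200,455,268)); brk(t,.022,box=(145,175,230,260))
goto(.51,.31,.23,-4)
```

```text
t 12.65 tcp [ 457.8 -396.   162.5] yaw 5.67 F [ 1.2 -0.  -0.6] open mm 54.8
px [434. 234.] ctr mm [ 454.3 -362.7] len [129.2 189.9] ang -2.4
shift mm [ 119.5 -700.   -66.8] turn deg [ 0.58 -0.73  9.7 ]
```

View pics/w15.png

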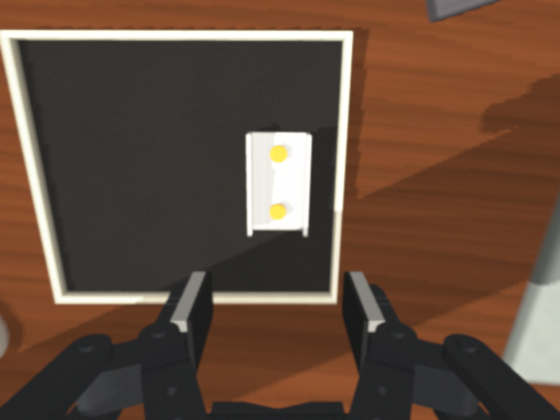

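>>> jog_arm --deltas '[{"x": 0.0, "y": -0.01, "z": -0.05, "ax": 0, "ay": 0, "az": 0, "hand": 0.058}, {"x": 0.07, "y": -0.72, "z": -0.06, "ax": 0, "ay": 0, "az": 12, "hand": 0.058}, {"x": 0.07, "y": -0.72, "z": -0.06, "ax": 0, "ay": 0, "az": 12, "hand": 0.058}, {"x": 0.07, "y": -0.72, "z": -0.06, "ax": 0, "ay": 0, "az": 12, "hand": 0.058}, {"x": 0.07, "y": -0.72, "z": -0.06, "ax": 0, "ay": 0, "az": 12, "hand": 0.058}, {"x": 0.07, "y": -0.72, "z": -0.06, "ax": 0, "ay": 0, "az": 12, "hand": 0.058}, {"x": 0.07, "y": -0.72, "z": -0.06, "ax": 0, "ay": 0, "az": 12, "hand": 0.058}, {"x": 0.07, "y": -0.72, "z": -0.06, "ax": 0, "ay": 0, "az": 12, "hand": 0.058}, {"x": 0.07, "y": -0.72, "z": -0.06, "ax": 0, "ay": 0, "az": 12, "hand": 0.058}, {"x": 0.07, "y": -0.72, "z": -0.06, "ax": 0, "ay": 0, "az": 12, "hand": 0.058}, {"x": 0.07, "y": -0.72, "z": -0.06, "ax": 0, "ay": 0, "az": 12, "hand": 0.058}, {"x": 0.07, "y": -0.72, "z": -0.06, "ax": 0, "ay": 0, "az": 12, "hand": 0.058}]'

```text
time: 13.95
tool_pos: [0.4565, 0.1632, 0.2184]
tool_rot: [-0.001, 0.998, -0.055, 0.001]
force: [1.3, -0.1, 0.3]
opening: 0.681
```

Run:
```python
from h import *
st(); goto(.46,.31,.22,-6)
```

```text
t 13.95 tcp [456.5 163.2 218.4] yaw -6.32 F [ 1.3 -0.1  0.3] open mm 58.1
shift mm [ -12.7 -146.3   -1.5] turn deg [-0.06 -0.07 -0.32]
```

>>> jog_arm --deltas '[{"x": -0.012, "y": -0.146, "z": 0, "ax": 0, "ay": 0, "az": 0, "hand": 0.058}, {"x": -0.012, "y": -0.146, "z": 0, "ax": 0, "ay": 0, "az": 0, "hand": 0.058}, {"x": -0.012, "y": -0.146, "z": 0, "ax": 0, "ay": 0, "az": 0, "hand": 0.058}, {"x": -0.012, "y": -0.146, "z": 0, "ax": 0, "ay": 0, "az": 0, "hand": 0.058}, {"x": -0.012, "y": -0.146, "z": 0, "ax": 0, "ay": 0, "az": 0, "hand": 0.058}]'

```text
time: 14.45
tool_pos: [0.4608, 0.3084, 0.2173]
tool_rot: [0.0, 0.999, -0.054, -0.0]
force: [0.2, -0.7, -0.8]
opening: 0.676
```

Run:
```python
from h import *
st(); c=view("wrist"); cv2.imwrite("pics/w16.png",c["color"]); brk(c)
t=view("top"); brk(t,.022,box=(380,200,455,268))
```

```text
t 14.45 tcp [460.8 308.4 217.3] yaw -6.24 F [ 0.2 -0.7 -0.8] open mm 57.7
px [202. 192.] ctr mm [455.5 379.7] len [49.8 81.6] ang -4.0
px [327. 187.] ctr mm [447.2 262.8] len [50.1 81.7] ang -11.0
px [545. 118.] ctr mm [491.   73.5] len [ 39.1 138.2] ang 7.1
```

View pics/w16.png

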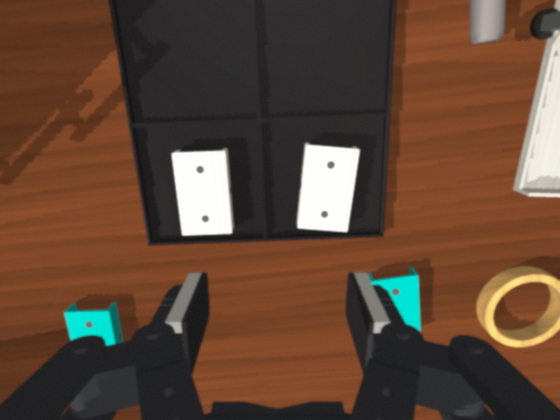

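Run:
```python
from h import *
goto(.4465,.263,.06,-11)
c=view("wrist")
for a,b in (((200,169),(205,218)),((331,165),(324,214))):
  A,B=ray(c,*a,.022),ray(c,*b,.022); d=A-B; print((A+B)/2,np.degrees(np.arctan2(d[1],d[0])),np.linalg.norm(d))
```

```text
shift mm [ -9.7  45.2 158. ] turn deg [-0.01 -0.02  4.64]
[0.45607618 0.37855994 0.022     ] -4.394654804542071 0.048112066929441456
[0.44677105 0.26072532 0.022     ] -11.893800914454077 0.04795889604672527
```

>>> jog_arm --deltas '[{"x": -0.01, "y": 0.0455, "z": 0.05, "ax": 0, "ay": 0, "az": 4.8, "hand": 0.058}, {"x": -0.01, "y": 0.0455, "z": 0.1, "ax": 0, "ay": 0, "az": 4.8, "hand": 0.058}, {"x": -0.01, "y": 0.0455, "z": 0.14, "ax": 0, "ay": 0, "az": 4.8, "hand": 0.058}, {"x": -0.01, "y": 0.0455, "z": 0.16, "ax": 0, "ay": 0, "az": 4.8, "hand": 0.058}, {"x": -0.01, "y": 0.0455, "z": 0.16, "ax": 0, "ay": 0, "az": 4.8, "hand": 0.058}, {"x": -0.01, "y": 0.0455, "z": 0.16, "ax": 0, "ay": 0, "az": 4.8, "hand": 0.058}]'

```text
time: 15.2
tool_pos: [0.447, 0.2631, 0.0591]
tool_rot: [-0.0, 0.995, -0.097, 0.001]
force: [0.2, 1.2, -0.2]
opening: 0.679
```

Run:
```python
from h import *
st(); c=view("wrist"); cv2.imwrite("pics/w17.png",c["color"]); brk(c,vmin=130)
```

```text
t 15.2 tcp [447.  263.1  59.1] yaw -11.17 F [ 0.2  1.2 -0.2] open mm 58.0
px [ 61. 270.] ctr mm [455.7 380.4] len [49.4 81.5] ang -4.0
px [278. 244.] ctr mm [447.2 262.7] len [48.8 81.1] ang -11.0
```

View pics/w17.png

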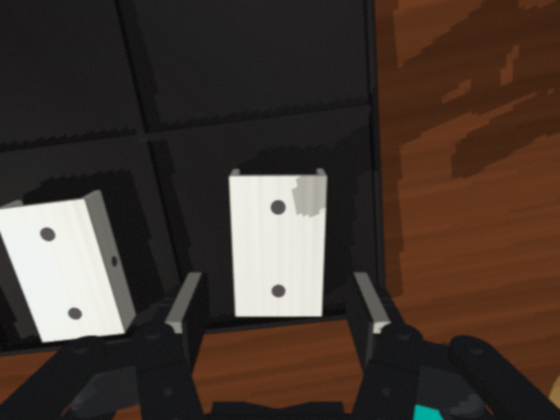

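>>> jog_arm --deltas '[{"x": 0.0, "y": 0, "z": 0.03, "ax": 0, "ay": 0, "az": 0, "hand": 0.058}, {"x": 0.0, "y": 0, "z": 0.051, "ax": 0, "ay": 0, "az": 0, "hand": 0.058}, {"x": 0.0, "y": 0, "z": 0.051, "ax": 0, "ay": 0, "az": 0, "hand": 0.058}, {"x": 0.0, "y": 0, "z": 0.051, "ax": 0, "ay": 0, "az": 0, "hand": 0.04}, {"x": 0.0, "y": 0, "z": 0.051, "ax": 0, "ay": 0, "az": 0, "hand": 0.04}, {"x": 0.0, "y": 0, "z": 0.051, "ax": 0, "ay": 0, "az": 0, "hand": 0.04}, {"x": 0.0, "y": 0, "z": 0.051, "ax": 0, "ay": 0, "az": 0, "hand": 0.04}, {"x": 0.0, "y": 0, "z": 0.02, "ax": 0, "ay": 0, "az": 0, "hand": 0.04}, {"x": 0.0, "y": 0, "z": -0.03, "ax": 0, "ay": 0, "az": 0, "hand": 0.04}, {"x": 0.0, "y": 0, "z": -0.08, "ax": 0, "ay": 0, "az": 0, "hand": 0.04}, {"x": 0.0, "y": 0, "z": -0.13, "ax": 0, "ay": 0, "az": 0, "hand": 0.04}, {"x": 0.0, "y": 0, "z": -0.18, "ax": 0, "ay": 0, "az": 0, "hand": 0.04}]'

```text
time: 16.45
tool_pos: [0.4456, 0.2631, 0.2405]
tool_rot: [-0.0, 0.995, -0.097, 0.0]
force: [1.0, 1.0, -0.6]
opening: 0.546
```

Run:
```python
from h import *
st(); goto(.600,.0094,.24,-6.7)
```

```text
t 16.45 tcp [445.6 263.1 240.5] yaw -11.13 F [ 1.   1.  -0.6] open mm 46.6
shift mm [200.5 219.1   0.3] turn deg [-0.06 -0.02 -4.43]
```

>>> jog_arm --deltas '[{"x": 0.2, "y": 0.219, "z": 0, "ax": 0, "ay": 0, "az": -4.4, "hand": 0.04}, {"x": 0.2, "y": 0.219, "z": 0, "ax": 0, "ay": 0, "az": -4.4, "hand": 0.04}, {"x": 0.2, "y": 0.219, "z": 0, "ax": 0, "ay": 0, "az": -4.4, "hand": 0.04}, {"x": 0.2, "y": 0.219, "z": 0, "ax": 0, "ay": 0, "az": -4.4, "hand": 0.04}, {"x": 0.2, "y": 0.219, "z": 0, "ax": 0, "ay": 0, "az": -4.4, "hand": 0.04}, {"x": 0.2, "y": 0.219, "z": 0, "ax": 0, "ay": 0, "az": -4.4, "hand": 0.04}, {"x": 0.2, "y": 0.219, "z": 0, "ax": 0, "ay": 0, "az": -4.4, "hand": 0.04}, {"x": 0.2, "y": 0.219, "z": 0, "ax": 0, "ay": 0, "az": -4.4, "hand": 0.04}, {"x": 0.2, "y": 0.219, "z": 0, "ax": 0, "ay": 0, "az": -4.4, "hand": 0.04}]'

```text
time: 17.35
tool_pos: [0.5997, 0.0106, 0.238]
tool_rot: [-0.0, 0.998, -0.058, 0.0]
force: [0.4, -0.3, -1.0]
opening: 0.54
```

Run:
```python
from h import *
st(); goto(.600,.0094,.156,-6.7); c=view("wrist"); cv2.imwrite("pics/w18.png",c["color"])
```

```text
t 17.35 tcp [599.7  10.6 238. ] yaw -6.7 F [ 0.4 -0.3 -1. ] open mm 46.1
shift mm [ 0.4  1.2 82. ] turn deg [-0.02 -0.01 -0.  ]
```

View pics/w18.png

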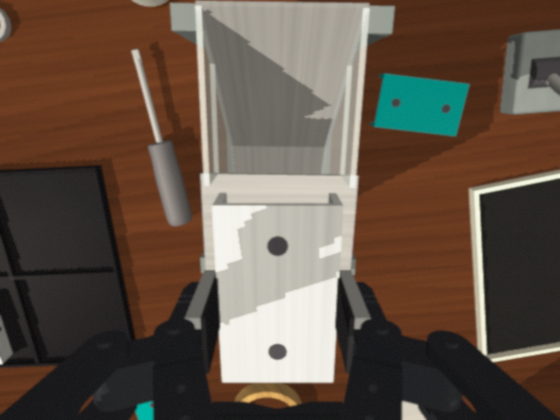

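>>> jog_arm --deltas '[{"x": 0, "y": 0.001, "z": 0.045, "ax": 0, "ay": 0, "az": 0, "hand": 0.04}, {"x": 0, "y": 0.001, "z": 0.072, "ax": 0, "ay": 0, "az": 0, "hand": 0.04}, {"x": 0, "y": 0.001, "z": 0.082, "ax": 0, "ay": 0, "az": 0, "hand": 0.04}, {"x": 0, "y": 0.001, "z": 0.082, "ax": 0, "ay": 0, "az": 0, "hand": 0.04}, {"x": 0, "y": 0.001, "z": 0.082, "ax": 0, "ay": 0, "az": 0, "hand": 0.06}, {"x": 0, "y": 0.001, "z": 0.082, "ax": 0, "ay": 0, "az": 0, "hand": 0.06}, {"x": 0, "y": 0.001, "z": 0.082, "ax": 0, "ay": 0, "az": 0, "hand": 0.06}, {"x": 0, "y": 0.001, "z": 0.035, "ax": 0, "ay": 0, "az": 0, "hand": 0.06}, {"x": 0, "y": 0.001, "z": 0.035, "ax": 0, "ay": 0, "az": 0, "hand": 0.06}, {"x": -0.03, "y": 0.001, "z": 0.035, "ax": 0, "ay": 0, "az": 0, "hand": 0.03}, {"x": -0.063, "y": 0.001, "z": 0.035, "ax": 0, "ay": 0, "az": 0, "hand": 0.03}, {"x": -0.063, "y": 0.001, "z": 0.035, "ax": 0, "ay": 0, "az": 0, "hand": 0.03}]'

```text
time: 18.6
tool_pos: [0.5348, 0.0165, 0.204]
tool_rot: [-0.0, 0.998, -0.058, 0.0]
force: [-0.2, -0.3, 1.3]
opening: 0.352
```

Run:
```python
from h import *
st(); c=view("wrist"); cv2.imwrite("pics/w19.png",c["color"]); goto(.5375,.017,.156,-6.7)
```

```text
t 18.6 tcp [534.8  16.5 204. ] yaw -6.69 F [-0.2 -0.3  1.3] open mm 30.1
shift mm [ 0.8 -0.6 48.1] turn deg [-0.04 -0.13  0.02]
```

View pics/w19.png

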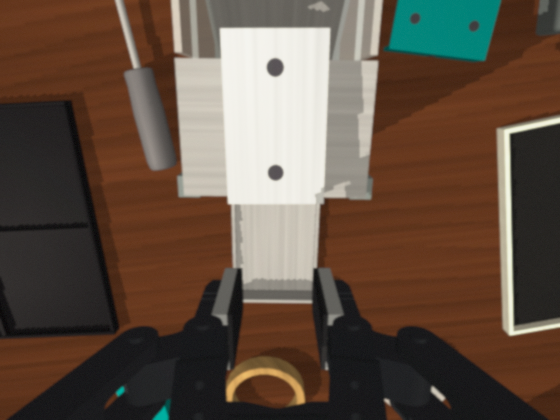

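Same as before. Push in one go, about 94 mm along x.

>>> jog_arm --deltas '[{"x": 0, "y": -0.0005, "z": 0.03, "ax": 0, "ay": 0, "az": 0, "hand": 0.03}, {"x": 0, "y": -0.0005, "z": 0.048, "ax": 0, "ay": 0, "az": 0, "hand": 0.03}, {"x": 0, "y": -0.0005, "z": 0.048, "ax": 0, "ay": 0, "az": 0, "hand": 0.03}, {"x": 0.012, "y": -0.0005, "z": 0.048, "ax": 0, "ay": 0, "az": 0, "hand": 0.03}, {"x": 0.022, "y": -0.0005, "z": 0.048, "ax": 0, "ay": 0, "az": 0, "hand": 0.03}, {"x": 0.032, "y": -0.0005, "z": 0.048, "ax": 0, "ay": 0, "az": 0, "hand": 0.03}, {"x": 0.042, "y": -0.0005, "z": 0.048, "ax": 0, "ay": 0, "az": 0, "hand": 0.03}, {"x": 0.052, "y": -0.0005, "z": 0.048, "ax": 0, "ay": 0, "az": 0, "hand": 0.03}, {"x": 0.062, "y": -0.0005, "z": 0.048, "ax": 0, "ay": 0, "az": 0, "hand": 0.03}, {"x": 0.072, "y": -0.0005, "z": 0.048, "ax": 0, "ay": 0, "az": 0, "hand": 0.03}, {"x": 0.082, "y": -0.0005, "z": 0.048, "ax": 0, "ay": 0, "az": 0, "hand": 0.03}, {"x": 0.09, "y": -0.0005, "z": 0.048, "ax": 0, "ay": 0, "az": 0, "hand": 0.03}]'

```text
time: 19.85
tool_pos: [0.6277, 0.0062, 0.1546]
tool_rot: [0.0, 0.998, -0.059, -0.0]
force: [0.8, -0.1, 0.3]
opening: 0.355
```

>>> jog_arm --deltas '[{"x": 0.004, "y": 0, "z": 0, "ax": 0, "ay": 0, "az": 0, "hand": 0.03}, {"x": 0.004, "y": 0, "z": 0, "ax": 0, "ay": 0, "az": 0, "hand": 0.03}, {"x": 0.004, "y": 0, "z": 0, "ax": 0, "ay": 0, "az": 0, "hand": 0.03}, {"x": 0.004, "y": 0, "z": -0.05, "ax": 0, "ay": 0, "az": 0, "hand": 0.05}, {"x": -0.04, "y": 0, "z": -0.085, "ax": 0, "ay": 0, "az": 0, "hand": 0.058}, {"x": -0.09, "y": 0, "z": -0.085, "ax": 0, "ay": 0, "az": 0, "hand": 0.058}, {"x": -0.14, "y": 0, "z": -0.085, "ax": 0, "ay": 0, "az": 0, "hand": 0.058}, {"x": -0.14, "y": 0, "z": -0.085, "ax": 0, "ay": 0, "az": 0, "hand": 0.058}, {"x": -0.14, "y": 0, "z": -0.085, "ax": 0, "ay": 0, "az": 0, "hand": 0.058}]'

```text
time: 20.75
tool_pos: [0.4864, 0.0228, 0.2409]
tool_rot: [-0.0, 0.998, -0.058, 0.001]
force: [0.9, -0.2, -0.1]
opening: 0.675
```

```bash
cat >> h.py <<'E'
def nuts(c,box=(200,80,340,300),z=.012):
    hsv=cv2.cvtColor(c["color"],cv2.COLOR_BGR2HSV); m=((hsv[...,0]>15)&(hsv[...,0]<35)&(hsv[...,1]>150)&(hsv[...,2]>150)).astype(np.uint8)
    k=np.zeros_like(m); u0,v0,u1,v1=box; k[v0:v1,u0:u1]=m[v0:v1,u0:u1]
    n,l,s,ce=cv2.connectedComponentsWithStats(k); ce=[ce[i] for i in range(1,n) if 20<s[i,4]<1500]; print(np.round(ce))
    if len(ce)>=2:
        A,B=ray(c,*ce[0],z),ray(c,*ce[1],z); d=A-B; print("mid mm",np.round((A+B)*500,1),"ang",np.degrees(np.arctan2(d[1],d[0])).round(1),"sp",np.linalg.norm(d).round(4)); return (A+B)/2,np.arctan2(d[1],d[0])
E
python3 - <<'E'
from h import *
st(); c=view("wrist"); cv2.imwrite("pics/w20.png",c["color"]); r=nuts(c)
if r: p,a=r; goto(p[0]-.010*np.cos(a),p[1]-.010*np.sin(a),.05,np.degrees(a))
E
```

```text
t 20.75 tcp [486.4  22.8 240.9] yaw -6.66 F [ 0.9 -0.2 -0.1] open mm 57.6
[[268. 177.]
 [268. 221.]]
mid mm [460.6  35.3  12. ] ang -7.0 sp 0.0478
shift mm [-38.7  -9.2 190.5] turn deg [-0.04 -0.1   0.35]
```

View pics/w20.png

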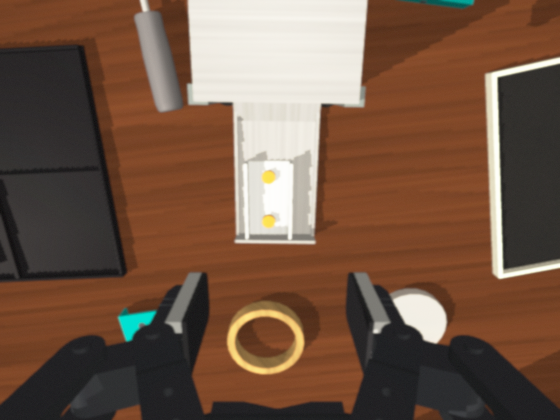

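>>> jog_arm --deltas '[{"x": -0.0385, "y": -0.009, "z": 0.05, "ax": 0, "ay": 0, "az": 0.3, "hand": 0.058}, {"x": -0.0385, "y": -0.009, "z": 0.1, "ax": 0, "ay": 0, "az": 0.3, "hand": 0.058}, {"x": -0.0385, "y": -0.009, "z": 0.15, "ax": 0, "ay": 0, "az": 0.3, "hand": 0.058}, {"x": -0.0385, "y": -0.009, "z": 0.18, "ax": 0, "ay": 0, "az": 0.3, "hand": 0.058}, {"x": -0.0385, "y": -0.009, "z": 0.19, "ax": 0, "ay": 0, "az": 0.3, "hand": 0.058}, {"x": -0.0385, "y": -0.009, "z": 0.19, "ax": 0, "ay": 0, "az": 0.3, "hand": 0.058}]'

```text
time: 21.4
tool_pos: [0.4508, 0.0358, 0.0489]
tool_rot: [0.001, 0.998, -0.061, -0.001]
force: [0.5, 0.6, 0.6]
opening: 0.679
```

Run:
```python
from h import *
st(); c=view("wrist"); cv2.imwrite("pics/w21.png",c["color"]); nuts(c)
```

```text
t 21.4 tcp [450.8  35.8  48.9] yaw -7.04 F [0.5 0.6 0.6] open mm 57.9
[[275. 189.]
 [275. 274.]]
mid mm [460.6  35.5  12. ] ang -7.0 sp 0.0479
```

View pics/w21.png

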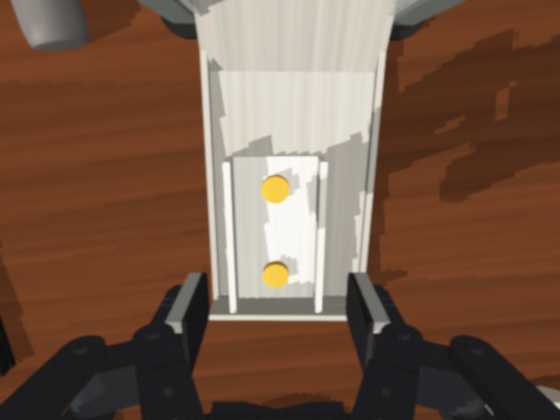

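>>> jog_arm --deltas '[{"x": 0, "y": -0.001, "z": 0.025, "ax": 0, "ay": 0, "az": 0, "hand": 0.058}, {"x": 0, "y": -0.001, "z": 0.038, "ax": 0, "ay": 0, "az": 0, "hand": 0.058}, {"x": 0, "y": -0.001, "z": 0.038, "ax": 0, "ay": 0, "az": 0, "hand": 0.058}, {"x": 0, "y": -0.001, "z": 0.038, "ax": 0, "ay": 0, "az": 0, "hand": 0.04}, {"x": 0, "y": -0.001, "z": 0.038, "ax": 0, "ay": 0, "az": 0, "hand": 0.04}, {"x": 0, "y": -0.001, "z": 0.038, "ax": 0, "ay": 0, "az": 0, "hand": 0.04}, {"x": 0, "y": -0.001, "z": 0.038, "ax": 0, "ay": 0, "az": 0, "hand": 0.04}, {"x": 0, "y": -0.001, "z": 0.01, "ax": 0, "ay": 0, "az": 0, "hand": 0.04}, {"x": 0, "y": -0.001, "z": -0.02, "ax": 0, "ay": 0, "az": 0, "hand": 0.04}, {"x": 0, "y": -0.001, "z": -0.07, "ax": 0, "ay": 0, "az": 0, "hand": 0.04}, {"x": 0, "y": -0.001, "z": -0.11, "ax": 0, "ay": 0, "az": 0, "hand": 0.04}, {"x": 0, "y": -0.001, "z": -0.11, "ax": 0, "ay": 0, "az": 0, "hand": 0.04}]'

```text
time: 22.65
tool_pos: [0.4544, 0.0379, 0.1665]
tool_rot: [-0.002, 0.998, -0.061, 0.006]
force: [1.2, 0.9, -1.7]
opening: 0.541
```

Run:
```python
from h import *
st(); c=view("wrist"); cv2.imwrite("pics/w22.png",c["color"])
a=np.radians(5.7); R2=np.array([[np.cos(a),-np.sin(a)],[np.sin(a),np.cos(a)]])
p=np.array([.460,-.321])+R2@[-.010,0]; print(p); goto(p[0],p[1],.159,5.7)
```

```text
t 22.65 tcp [454.4  37.9 166.5] yaw -6.99 F [ 1.2  0.9 -1.7] open mm 46.2
[ 0.45004944 -0.3219932 ]
shift mm [ 41.6 357.5   3.1] turn deg [ -0.17  -0.41 -12.73]
```

View pics/w22.png

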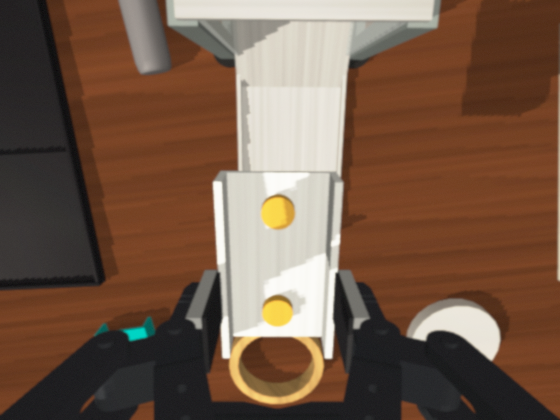

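>>> jog_arm --deltas '[{"x": 0.044, "y": 0.357, "z": 0.0, "ax": 0, "ay": 0, "az": -12.7, "hand": 0.04}, {"x": 0.044, "y": 0.357, "z": 0.0, "ax": 0, "ay": 0, "az": -12.7, "hand": 0.04}, {"x": 0.044, "y": 0.357, "z": 0.0, "ax": 0, "ay": 0, "az": -12.7, "hand": 0.04}, {"x": 0.044, "y": 0.357, "z": 0.0, "ax": 0, "ay": 0, "az": -12.7, "hand": 0.04}, {"x": 0.044, "y": 0.357, "z": 0.0, "ax": 0, "ay": 0, "az": -12.7, "hand": 0.04}, {"x": 0.044, "y": 0.357, "z": 0.0, "ax": 0, "ay": 0, "az": -12.7, "hand": 0.04}, {"x": 0.044, "y": 0.357, "z": 0.0, "ax": 0, "ay": 0, "az": -12.7, "hand": 0.04}, {"x": 0.044, "y": 0.357, "z": 0.0, "ax": 0, "ay": 0, "az": -12.7, "hand": 0.04}, {"x": 0.044, "y": 0.357, "z": 0.0, "ax": 0, "ay": 0, "az": -12.7, "hand": 0.04}, {"x": 0.044, "y": 0.357, "z": 0.0, "ax": 0, "ay": 0, "az": -12.7, "hand": 0.04}]'

```text
time: 23.7
tool_pos: [0.4499, -0.3222, 0.1586]
tool_rot: [-0.001, 0.999, 0.049, -0.001]
force: [-0.3, 0.6, -1.5]
opening: 0.539
```

Run:
```python
from h import *
st(); c=view("wrist"); cv2.imwrite("pics/w23.png",c["color"])
goto(.45,-.322,.0135,5.7)
```

```text
t 23.7 tcp [ 449.9 -322.2  158.6] yaw 5.6 F [-0.3  0.6 -1.5] open mm 46.0
shift mm [-1.000e-01  4.000e-01  1.455e+02] turn deg [-0.07  0.06 -0.03]
```

View pics/w23.png

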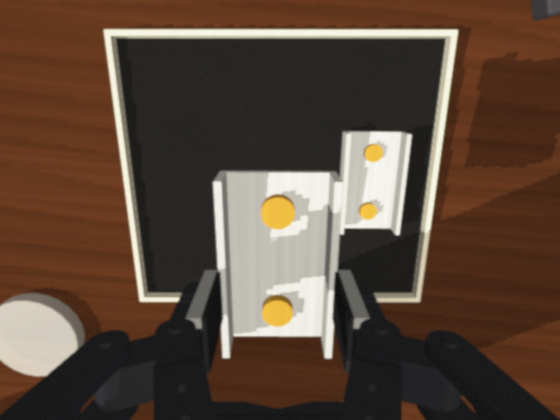

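>>> jog_arm --deltas '[{"x": 0, "y": 0, "z": 0.05, "ax": 0, "ay": 0, "az": 0, "hand": 0.04}, {"x": 0, "y": 0, "z": 0.1, "ax": 0, "ay": 0, "az": 0, "hand": 0.04}, {"x": 0, "y": 0, "z": 0.13, "ax": 0, "ay": 0, "az": 0, "hand": 0.04}, {"x": 0, "y": 0, "z": 0.142, "ax": 0, "ay": 0, "az": 0, "hand": 0.04}, {"x": 0, "y": 0, "z": 0.146, "ax": 0, "ay": 0, "az": 0, "hand": 0.04}, {"x": 0, "y": 0, "z": 0.146, "ax": 0, "ay": 0, "az": 0, "hand": 0.04}, {"x": 0, "y": 0, "z": 0.146, "ax": 0, "ay": 0, "az": 0, "hand": 0.055}, {"x": 0, "y": 0, "z": 0.146, "ax": 0, "ay": 0, "az": 0, "hand": 0.055}, {"x": 0, "y": 0, "z": 0.146, "ax": 0, "ay": 0, "az": 0, "hand": 0.055}, {"x": 0, "y": 0, "z": 0.1, "ax": 0, "ay": 0, "az": 0, "hand": 0.055}, {"x": 0, "y": 0, "z": 0.05, "ax": 0, "ay": 0, "az": 0, "hand": 0.055}, {"x": 0, "y": 0, "z": -0.0, "ax": 0, "ay": 0, "az": 0, "hand": 0.055}]'

```text
time: 24.95
tool_pos: [0.4503, -0.3225, 0.162]
tool_rot: [0.0, 0.999, 0.049, 0.0]
force: [1.6, 0.4, 0.5]
opening: 0.643
```

Run:
```python
from h import *
st(); c=view("wrist"); cv2.imwrite("pics/w24.png",c["color"]); 
goto(.455,.36,.22,-4)
```

```text
t 24.95 tcp [ 450.3 -322.5  162. ] yaw 5.66 F [1.6 0.4 0.5] open mm 54.9
shift mm [  70.3 -681.6  -54.5] turn deg [ 0.56 -0.73  9.74]
```

View pics/w24.png

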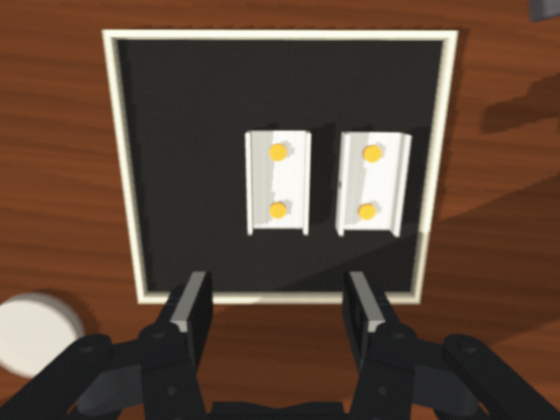

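>>> jog_arm --deltas '[{"x": 0.0, "y": -0.01, "z": -0.05, "ax": 0, "ay": 0, "az": 0, "hand": 0.058}, {"x": 0.07, "y": -0.67, "z": -0.06, "ax": 0, "ay": 0, "az": 9.7, "hand": 0.058}, {"x": 0.07, "y": -0.67, "z": -0.06, "ax": 0, "ay": 0, "az": 9.7, "hand": 0.058}, {"x": 0.07, "y": -0.67, "z": -0.06, "ax": 0, "ay": 0, "az": 9.7, "hand": 0.058}, {"x": 0.07, "y": -0.67, "z": -0.06, "ax": 0, "ay": 0, "az": 9.7, "hand": 0.058}, {"x": 0.07, "y": -0.67, "z": -0.06, "ax": 0, "ay": 0, "az": 9.7, "hand": 0.058}, {"x": 0.07, "y": -0.67, "z": -0.06, "ax": 0, "ay": 0, "az": 9.7, "hand": 0.058}, {"x": 0.07, "y": -0.67, "z": -0.06, "ax": 0, "ay": 0, "az": 9.7, "hand": 0.058}, {"x": 0.07, "y": -0.67, "z": -0.06, "ax": 0, "ay": 0, "az": 9.7, "hand": 0.058}, {"x": 0.07, "y": -0.67, "z": -0.06, "ax": 0, "ay": 0, "az": 9.7, "hand": 0.058}, {"x": 0.07, "y": -0.67, "z": -0.06, "ax": 0, "ay": 0, "az": 9.7, "hand": 0.058}, {"x": 0.07, "y": -0.67, "z": -0.06, "ax": 0, "ay": 0, "az": 9.7, "hand": 0.058}]'

```text
time: 26.2
tool_pos: [0.453, 0.2344, 0.2186]
tool_rot: [-0.001, 0.999, -0.035, 0.001]
force: [1.9, 0.2, -0.3]
opening: 0.679
```

Run:
```python
from h import *
st(); goto(.455,.36,.22,-4); c=view("top"); brk(c,.022,box=(140,170,236,262))
```

```text
t 26.2 tcp [453.  234.4 218.6] yaw -4.02 F [ 1.9  0.2 -0.3] open mm 58.0
shift mm [  -6.9 -125.5   -1.3] turn deg [-0.07 -0.07 -0.02]
px [178. 237.] ctr mm [460.9 352.9] len [130.6 193.8] ang 88.5
```

>>> jog_arm --deltas '[{"x": -0.007, "y": -0.125, "z": 0, "ax": 0, "ay": 0, "az": 0, "hand": 0.058}, {"x": -0.007, "y": -0.125, "z": 0, "ax": 0, "ay": 0, "az": 0, "hand": 0.058}, {"x": -0.007, "y": -0.125, "z": 0, "ax": 0, "ay": 0, "az": 0, "hand": 0.058}, {"x": -0.007, "y": -0.125, "z": 0.04, "ax": 0, "ay": 0, "az": 0, "hand": 0.058}, {"x": -0.007, "y": -0.125, "z": 0.08, "ax": 0, "ay": 0, "az": 0, "hand": 0.058}, {"x": -0.007, "y": -0.125, "z": 0.08, "ax": 0, "ay": 0, "az": 0, "hand": 0.058}]'

```text
time: 26.85
tool_pos: [0.4522, 0.3549, 0.1323]
tool_rot: [0.004, 0.999, -0.035, -0.004]
force: [-0.4, -0.4, 0.3]
opening: 0.678
```

Run:
```python
from h import *
st(); c=view("wrist"); cv2.imwrite("pics/w25.png",c["color"]); brk(c,vmin=130); goto(.4555,.380,.06,-4)
```

```text
t 26.85 tcp [452.2 354.9 132.3] yaw -4.07 F [-0.4 -0.4  0.3] open mm 57.9
px [372. 302.] ctr mm [368.5 284. ] len [16.  59.3] ang 15.1
px [183. 302.] ctr mm [380.1 434.5] len [15.7 59.1] ang -23.6
px [240. 201.] ctr mm [456.3 380.4] len [50.3 84.3] ang -4.2
shift mm [ -0.2 -24.3  76.1] turn deg [ 0.26  0.16 -0.03]
```

View pics/w25.png

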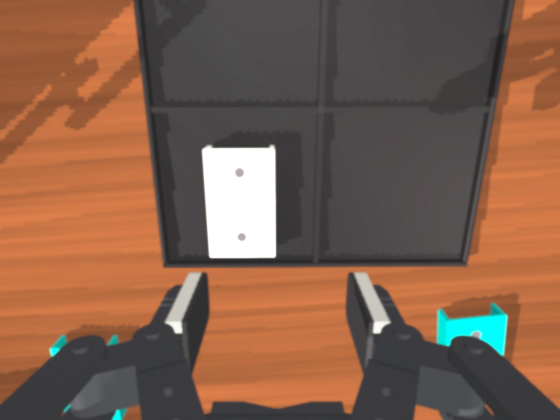

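>>> jog_arm --deltas '[{"x": 0.002, "y": -0.0245, "z": 0.04, "ax": 0, "ay": 0, "az": 0, "hand": 0.058}, {"x": 0.002, "y": -0.0245, "z": 0.07, "ax": 0, "ay": 0, "az": 0, "hand": 0.058}, {"x": 0.002, "y": -0.0245, "z": 0.07, "ax": 0, "ay": 0, "az": 0, "hand": 0.058}, {"x": 0.002, "y": -0.0245, "z": 0.07, "ax": 0, "ay": 0, "az": 0, "hand": 0.058}]'

```text
time: 27.3
tool_pos: [0.4603, 0.3824, 0.0706]
tool_rot: [-0.001, 0.999, -0.035, 0.001]
force: [0.7, -0.4, 1.4]
opening: 0.679
```

Run:
```python
from h import *
st(); c=view("wrist"); cv2.imwrite("pics/w26.png",c["color"]); brk(c,vmin=130); goto(.456,.380,.008,-4.2)
```

```text
t 27.3 tcp [460.3 382.4  70.6] yaw -4.01 F [ 0.7 -0.4  1.4] open mm 58.0
px [282. 243.] ctr mm [456.4 379.9] len [49.  82.8] ang -4.0
shift mm [-4.7  3.3 63.3] turn deg [-0.2  -0.22  0.18]
```

View pics/w26.png

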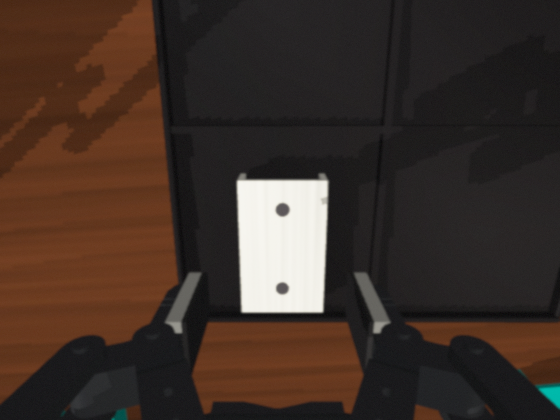

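>>> jog_arm --deltas '[{"x": -0.0045, "y": 0.003, "z": 0.03, "ax": 0, "ay": 0, "az": 0, "hand": 0.058}, {"x": -0.0045, "y": 0.003, "z": 0.062, "ax": 0, "ay": 0, "az": 0, "hand": 0.058}, {"x": -0.0045, "y": 0.003, "z": 0.062, "ax": 0, "ay": 0, "az": 0, "hand": 0.058}, {"x": -0.0045, "y": 0.003, "z": 0.062, "ax": 0, "ay": 0, "az": 0, "hand": 0.058}]'

```text
time: 27.75
tool_pos: [0.4555, 0.3799, 0.0083]
tool_rot: [-0.001, 0.999, -0.035, 0.001]
force: [-0.0, 0.4, 1.2]
opening: 0.679
```

Run:
```python
from h import *
st(); c=view("wrist"); cv2.imwrite("pics/w27.png",c["color"])
```

```text
t 27.75 tcp [455.5 379.9   8.3] yaw -4.0 F [-0.   0.4  1.2] open mm 58.0
```

View pics/w27.png

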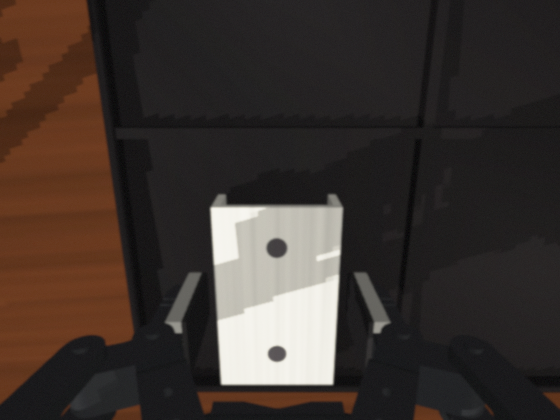

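>>> jog_arm --deltas '[{"x": 0.0, "y": 0, "z": 0.0, "ax": 0, "ay": 0, "az": 0, "hand": 0.04}, {"x": 0.0, "y": 0, "z": 0.0, "ax": 0, "ay": 0, "az": 0, "hand": 0.04}, {"x": 0.0, "y": 0, "z": 0.0, "ax": 0, "ay": 0, "az": 0, "hand": 0.04}, {"x": 0.0, "y": 0, "z": 0.0, "ax": 0, "ay": 0, "az": 0, "hand": 0.04}, {"x": 0.0, "y": 0, "z": -0.03, "ax": 0, "ay": 0, "az": 0, "hand": 0.04}, {"x": 0.0, "y": 0, "z": -0.08, "ax": 0, "ay": 0, "az": 0, "hand": 0.04}, {"x": 0.0, "y": 0, "z": -0.13, "ax": 0, "ay": 0, "az": 0, "hand": 0.04}, {"x": 0.0, "y": 0, "z": -0.18, "ax": 0, "ay": 0, "az": 0, "hand": 0.04}, {"x": 0.0, "y": 0, "z": -0.23, "ax": 0, "ay": 0, "az": 0, "hand": 0.04}, {"x": 0.0, "y": 0, "z": -0.23, "ax": 0, "ay": 0, "az": 0, "hand": 0.04}]'

```text
time: 28.8
tool_pos: [0.4572, 0.381, 0.2459]
tool_rot: [-0.006, 0.999, -0.035, 0.006]
force: [0.0, -0.0, 0.3]
opening: 0.545
```

Run:
```python
from h import *
st(); goto(.600,.0094,.24,-6.7)
```

```text
t 28.8 tcp [457.2 381.  245.9] yaw -4.02 F [ 0.  -0.   0.3] open mm 46.6
shift mm [168.5 360.7   3.3] turn deg [-0.74 -0.65  2.68]
```

>>> jog_arm --deltas '[{"x": 0.17, "y": 0.36, "z": 0, "ax": 0, "ay": 0, "az": 2.7, "hand": 0.04}, {"x": 0.17, "y": 0.36, "z": 0, "ax": 0, "ay": 0, "az": 2.7, "hand": 0.04}, {"x": 0.17, "y": 0.36, "z": 0, "ax": 0, "ay": 0, "az": 2.7, "hand": 0.04}, {"x": 0.17, "y": 0.36, "z": 0, "ax": 0, "ay": 0, "az": 2.7, "hand": 0.04}, {"x": 0.17, "y": 0.36, "z": 0, "ax": 0, "ay": 0, "az": 2.7, "hand": 0.04}, {"x": 0.17, "y": 0.36, "z": 0, "ax": 0, "ay": 0, "az": 2.7, "hand": 0.04}, {"x": 0.17, "y": 0.36, "z": 0, "ax": 0, "ay": 0, "az": 2.7, "hand": 0.04}, {"x": 0.17, "y": 0.36, "z": 0, "ax": 0, "ay": 0, "az": 2.7, "hand": 0.04}, {"x": 0.17, "y": 0.36, "z": 0, "ax": 0, "ay": 0, "az": 2.7, "hand": 0.04}, {"x": 0.17, "y": 0.36, "z": 0, "ax": 0, "ay": 0, "az": 2.7, "hand": 0.04}, {"x": 0.17, "y": 0.36, "z": 0, "ax": 0, "ay": 0, "az": 2.7, "hand": 0.04}]'

```text
time: 29.9
tool_pos: [0.5983, 0.0085, 0.2362]
tool_rot: [-0.0, 0.998, -0.059, 0.0]
force: [0.2, 0.3, -0.1]
opening: 0.545
```

Run:
```python
from h import *
st(); goto(.600,.0094,.156,-6.7); c=view("wrist"); cv2.imwrite("pics/w28.png",c["color"])
```

```text
t 29.9 tcp [598.3   8.5 236.2] yaw -6.71 F [ 0.2  0.3 -0.1] open mm 46.5
shift mm [ 1.5 -1.  80.2] turn deg [-0.03 -0.04 -0.01]
```

View pics/w28.png

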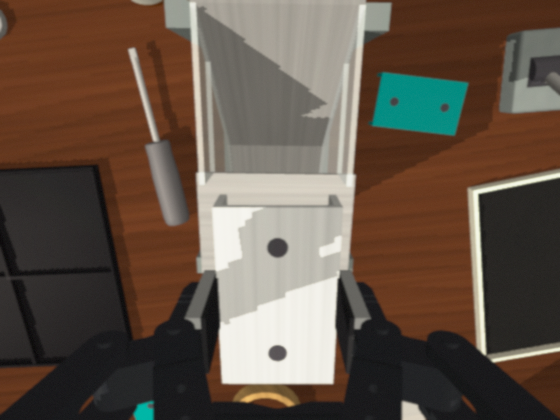

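>>> jog_arm --deltas '[{"x": 0.0015, "y": -0.001, "z": 0.045, "ax": 0, "ay": 0, "az": 0, "hand": 0.04}, {"x": 0.0015, "y": -0.001, "z": 0.07, "ax": 0, "ay": 0, "az": 0, "hand": 0.04}, {"x": 0.0015, "y": -0.001, "z": 0.08, "ax": 0, "ay": 0, "az": 0, "hand": 0.04}, {"x": 0.0015, "y": -0.001, "z": 0.08, "ax": 0, "ay": 0, "az": 0, "hand": 0.04}, {"x": 0.0015, "y": -0.001, "z": 0.08, "ax": 0, "ay": 0, "az": 0, "hand": 0.06}, {"x": 0.0015, "y": -0.001, "z": 0.08, "ax": 0, "ay": 0, "az": 0, "hand": 0.06}, {"x": 0.0015, "y": -0.001, "z": 0.08, "ax": 0, "ay": 0, "az": 0, "hand": 0.06}, {"x": 0.0015, "y": -0.001, "z": 0.033, "ax": 0, "ay": 0, "az": 0, "hand": 0.06}, {"x": 0.0015, "y": -0.001, "z": 0.033, "ax": 0, "ay": 0, "az": 0, "hand": 0.06}, {"x": -0.03, "y": -0.001, "z": 0.033, "ax": 0, "ay": 0, "az": 0, "hand": 0.03}, {"x": -0.062, "y": -0.001, "z": 0.033, "ax": 0, "ay": 0, "az": 0, "hand": 0.03}, {"x": -0.062, "y": -0.001, "z": 0.033, "ax": 0, "ay": 0, "az": 0, "hand": 0.03}]'

```text
time: 31.15
tool_pos: [0.5346, 0.0164, 0.2041]
tool_rot: [-0.0, 0.998, -0.058, 0.001]
force: [1.2, 0.4, 0.5]
opening: 0.348
```

Run:
```python
from h import *
st(); c=view("wrist"); cv2.imwrite("pics/w29.png",c["color"]); goto(.5375,.0167,.156,-6.7)
```

```text
t 31.15 tcp [534.6  16.4 204.1] yaw -6.69 F [1.2 0.4 0.5] open mm 29.7
shift mm [ 1.1 -0.4 48.1] turn deg [-0.05 -0.12  0.02]
```

View pics/w29.png

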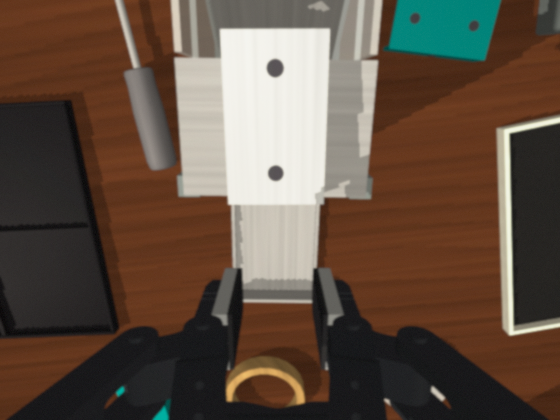

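>>> jog_arm --deltas '[{"x": 0, "y": -0.0005, "z": 0.03, "ax": 0, "ay": 0, "az": 0, "hand": 0.03}, {"x": 0, "y": -0.0005, "z": 0.048, "ax": 0, "ay": 0, "az": 0, "hand": 0.03}, {"x": 0, "y": -0.0005, "z": 0.048, "ax": 0, "ay": 0, "az": 0, "hand": 0.03}, {"x": 0.012, "y": -0.0005, "z": 0.048, "ax": 0, "ay": 0, "az": 0, "hand": 0.03}, {"x": 0.022, "y": -0.0005, "z": 0.048, "ax": 0, "ay": 0, "az": 0, "hand": 0.03}, {"x": 0.032, "y": -0.0005, "z": 0.048, "ax": 0, "ay": 0, "az": 0, "hand": 0.03}, {"x": 0.042, "y": -0.0005, "z": 0.048, "ax": 0, "ay": 0, "az": 0, "hand": 0.03}, {"x": 0.052, "y": -0.0005, "z": 0.048, "ax": 0, "ay": 0, "az": 0, "hand": 0.03}, {"x": 0.062, "y": -0.0005, "z": 0.048, "ax": 0, "ay": 0, "az": 0, "hand": 0.03}, {"x": 0.072, "y": -0.0005, "z": 0.048, "ax": 0, "ay": 0, "az": 0, "hand": 0.03}, {"x": 0.082, "y": -0.0005, "z": 0.048, "ax": 0, "ay": 0, "az": 0, "hand": 0.03}, {"x": 0.09, "y": -0.0005, "z": 0.048, "ax": 0, "ay": 0, "az": 0, "hand": 0.03}]'

```text
time: 32.4
tool_pos: [0.6273, 0.0061, 0.1546]
tool_rot: [0.0, 0.998, -0.059, -0.0]
force: [0.3, -0.5, -0.2]
opening: 0.356
```

>>> jog_arm --deltas '[{"x": 0.004, "y": 0, "z": 0, "ax": 0, "ay": 0, "az": 0, "hand": 0.03}, {"x": 0.004, "y": 0, "z": 0, "ax": 0, "ay": 0, "az": 0, "hand": 0.03}, {"x": 0.004, "y": 0, "z": 0, "ax": 0, "ay": 0, "az": 0, "hand": 0.03}, {"x": 0.004, "y": 0, "z": -0.05, "ax": 0, "ay": 0, "az": 0, "hand": 0.05}, {"x": -0.04, "y": 0, "z": -0.085, "ax": 0, "ay": 0, "az": 0, "hand": 0.058}, {"x": -0.09, "y": 0, "z": -0.085, "ax": 0, "ay": 0, "az": 0, "hand": 0.058}, {"x": -0.14, "y": 0, "z": -0.085, "ax": 0, "ay": 0, "az": 0, "hand": 0.058}, {"x": -0.14, "y": 0, "z": -0.085, "ax": 0, "ay": 0, "az": 0, "hand": 0.058}, {"x": -0.14, "y": 0, "z": -0.085, "ax": 0, "ay": 0, "az": 0, "hand": 0.058}]'

```text
time: 33.3
tool_pos: [0.4861, 0.0227, 0.241]
tool_rot: [-0.0, 0.998, -0.058, 0.001]
force: [0.6, -0.2, -0.4]
opening: 0.682
```

Run:
```python
from h import *
st(); c=view("wrist"); cv2.imwrite("pics/w30.png",c["color"]); r=nuts(c)
if r: p,a=r; goto(p[0]-.010*np.cos(a),p[1]-.010*np.sin(a),.05,np.degrees(a))
```

```text
t 33.3 tcp [486.1  22.7 241. ] yaw -6.66 F [ 0.6 -0.2 -0.4] open mm 58.3
[[283. 172.]
 [282. 216.]]
mid mm [463.5  19.8  12. ] ang -7.4 sp 0.0477
shift mm [-33.7   5.7 190.6] turn deg [-0.04 -0.1   0.71]
```

View pics/w30.png

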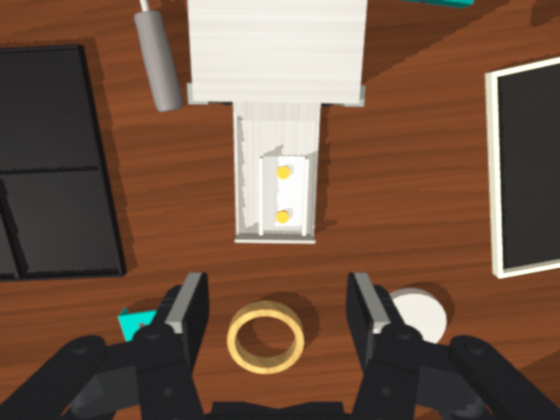

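>>> jog_arm --deltas '[{"x": -0.0335, "y": 0.0055, "z": 0.05, "ax": 0, "ay": 0, "az": 0.7, "hand": 0.058}, {"x": -0.0335, "y": 0.0055, "z": 0.1, "ax": 0, "ay": 0, "az": 0.7, "hand": 0.058}, {"x": -0.0335, "y": 0.0055, "z": 0.15, "ax": 0, "ay": 0, "az": 0.7, "hand": 0.058}, {"x": -0.0335, "y": 0.0055, "z": 0.18, "ax": 0, "ay": 0, "az": 0.7, "hand": 0.058}, {"x": -0.0335, "y": 0.0055, "z": 0.19, "ax": 0, "ay": 0, "az": 0.7, "hand": 0.058}, {"x": -0.0335, "y": 0.0055, "z": 0.19, "ax": 0, "ay": 0, "az": 0.7, "hand": 0.058}]'

```text
time: 33.95
tool_pos: [0.4537, 0.0207, 0.0489]
tool_rot: [0.001, 0.998, -0.065, -0.001]
force: [-0.1, -0.2, 0.6]
opening: 0.683
```

Run:
```python
from h import *
st(); c=view("wrist"); cv2.imwrite("pics/w31.png",c["color"]); p,a=nuts(c); goto(p[0]-.010*np.cos(a),p[1]-.010*np.sin(a),.011,np.degrees(a))
```

```text
t 33.95 tcp [453.7  20.7  48.9] yaw -7.44 F [-0.1 -0.2  0.6] open mm 58.3
[[276. 189.]
 [276. 275.]]
mid mm [463.2  19.9  12. ] ang -7.6 sp 0.0478
shift mm [-1.7  0.1 39.5] turn deg [ 0.03 -0.04  0.14]
```

View pics/w31.png

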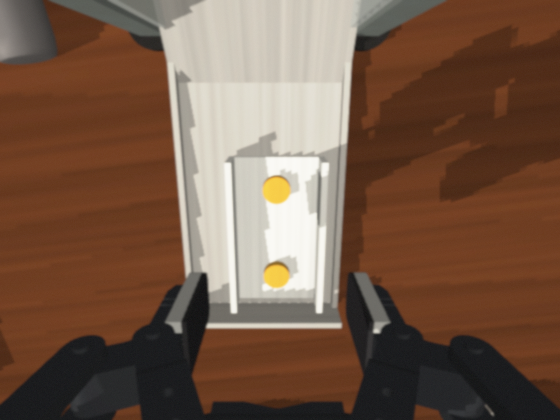

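>>> jog_arm --deltas '[{"x": 0, "y": 0, "z": 0.025, "ax": 0, "ay": 0, "az": 0, "hand": 0.058}, {"x": 0, "y": 0, "z": 0.038, "ax": 0, "ay": 0, "az": 0, "hand": 0.058}, {"x": 0, "y": 0, "z": 0.038, "ax": 0, "ay": 0, "az": 0, "hand": 0.058}, {"x": 0, "y": 0, "z": 0.038, "ax": 0, "ay": 0, "az": 0, "hand": 0.04}, {"x": 0, "y": 0, "z": 0.038, "ax": 0, "ay": 0, "az": 0, "hand": 0.04}, {"x": 0, "y": 0, "z": 0.038, "ax": 0, "ay": 0, "az": 0, "hand": 0.04}, {"x": 0, "y": 0, "z": 0.038, "ax": 0, "ay": 0, "az": 0, "hand": 0.04}, {"x": 0, "y": 0, "z": 0.01, "ax": 0, "ay": 0, "az": 0, "hand": 0.04}, {"x": 0, "y": 0, "z": -0.02, "ax": 0, "ay": 0, "az": 0, "hand": 0.04}, {"x": 0, "y": 0, "z": -0.07, "ax": 0, "ay": 0, "az": 0, "hand": 0.04}, {"x": 0, "y": 0, "z": -0.11, "ax": 0, "ay": 0, "az": 0, "hand": 0.04}, {"x": 0, "y": 0, "z": -0.11, "ax": 0, "ay": 0, "az": 0, "hand": 0.04}]'

```text
time: 35.2
tool_pos: [0.4573, 0.0218, 0.1666]
tool_rot: [-0.002, 0.998, -0.064, 0.006]
force: [1.4, 0.1, -0.5]
opening: 0.542
```

Run:
```python
from h import *
st(); c=view("wrist"); cv2.imwrite("pics/w32.png",c["color"])
a=np.radians(5.7); R2=np.array([[np.cos(a),-np.sin(a)],[np.sin(a),np.cos(a)]])
p=np.array([.460,-.321])+R2@[-.010,.07]; print(p); goto(p[0],p[1],.159,5.7)
```

```text
t 35.2 tcp [457.3  21.8 166.6] yaw -7.39 F [ 1.4  0.1 -0.5] open mm 46.3
[ 0.44309706 -0.25233931]
shift mm [ 23.2 273.4   3.4] turn deg [ -0.16  -0.42 -13.13]
```

>>> jog_arm --deltas '[{"x": 0.026, "y": 0.273, "z": 0.0, "ax": 0, "ay": 0, "az": -13.1, "hand": 0.04}, {"x": 0.026, "y": 0.273, "z": 0.0, "ax": 0, "ay": 0, "az": -13.1, "hand": 0.04}, {"x": 0.026, "y": 0.273, "z": 0.0, "ax": 0, "ay": 0, "az": -13.1, "hand": 0.04}, {"x": 0.026, "y": 0.273, "z": 0.0, "ax": 0, "ay": 0, "az": -13.1, "hand": 0.04}, {"x": 0.026, "y": 0.273, "z": 0.0, "ax": 0, "ay": 0, "az": -13.1, "hand": 0.04}, {"x": 0.026, "y": 0.273, "z": 0.0, "ax": 0, "ay": 0, "az": -13.1, "hand": 0.04}, {"x": 0.026, "y": 0.273, "z": 0.0, "ax": 0, "ay": 0, "az": -13.1, "hand": 0.04}, {"x": 0.026, "y": 0.273, "z": 0.0, "ax": 0, "ay": 0, "az": -13.1, "hand": 0.04}, {"x": 0.026, "y": 0.273, "z": 0.0, "ax": 0, "ay": 0, "az": -13.1, "hand": 0.04}]'

```text
time: 36.15
tool_pos: [0.4437, -0.2521, 0.1593]
tool_rot: [-0.0, 0.999, 0.05, -0.0]
force: [0.2, 0.7, -0.2]
opening: 0.537
```

Run:
```python
from h import *
st(); c=view("wrist"); cv2.imwrite("pics/w33.png",c["color"])
goto(.443,-.2515,.0135,5.7)
```

```text
t 36.15 tcp [ 443.7 -252.1  159.3] yaw 5.7 F [ 0.2  0.7 -0.2] open mm 45.9
shift mm [ -0.8  -0.5 146. ] turn deg [-0.03  0.03  0.03]
```

View pics/w33.png

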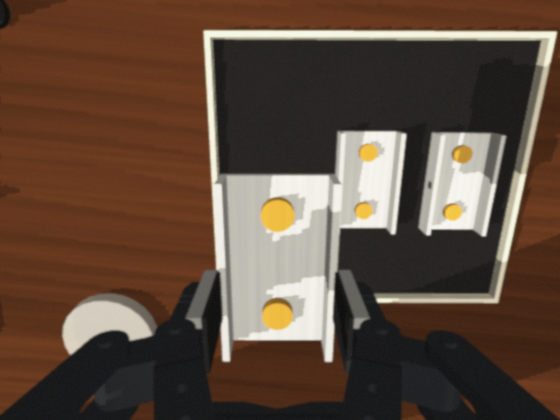

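>>> jog_arm --deltas '[{"x": 0, "y": -0.002, "z": 0.05, "ax": 0, "ay": 0, "az": 0, "hand": 0.04}, {"x": 0, "y": -0.002, "z": 0.1, "ax": 0, "ay": 0, "az": 0, "hand": 0.04}, {"x": 0, "y": -0.002, "z": 0.13, "ax": 0, "ay": 0, "az": 0, "hand": 0.04}, {"x": 0, "y": -0.002, "z": 0.142, "ax": 0, "ay": 0, "az": 0, "hand": 0.04}, {"x": 0, "y": -0.002, "z": 0.147, "ax": 0, "ay": 0, "az": 0, "hand": 0.04}, {"x": 0, "y": -0.002, "z": 0.147, "ax": 0, "ay": 0, "az": 0, "hand": 0.04}, {"x": 0, "y": -0.002, "z": 0.147, "ax": 0, "ay": 0, "az": 0, "hand": 0.054}, {"x": 0, "y": -0.002, "z": 0.147, "ax": 0, "ay": 0, "az": 0, "hand": 0.054}, {"x": 0, "y": -0.002, "z": 0.147, "ax": 0, "ay": 0, "az": 0, "hand": 0.054}, {"x": 0, "y": -0.002, "z": 0.1, "ax": 0, "ay": 0, "az": 0, "hand": 0.054}, {"x": 0, "y": -0.002, "z": 0.05, "ax": 0, "ay": 0, "az": 0, "hand": 0.054}, {"x": 0, "y": -0.002, "z": -0.0, "ax": 0, "ay": 0, "az": 0, "hand": 0.054}]'

```text
time: 37.4
tool_pos: [0.4434, -0.251, 0.1619]
tool_rot: [0.0, 0.999, 0.049, -0.0]
force: [2.8, -0.5, 0.4]
opening: 0.633
```

Run:
```python
from h import *
st(); c=view("wrist"); cv2.imwrite("pics/w34.png",c["color"]); 
goto(.56,-.24,.20,-2)
```

```text
t 37.4 tcp [ 443.4 -251.   161.9] yaw 5.67 F [ 2.8 -0.5  0.4] open mm 54.0
shift mm [113.6  -2.  -27.1] turn deg [ 0.46 -0.75  7.76]
```

View pics/w34.png

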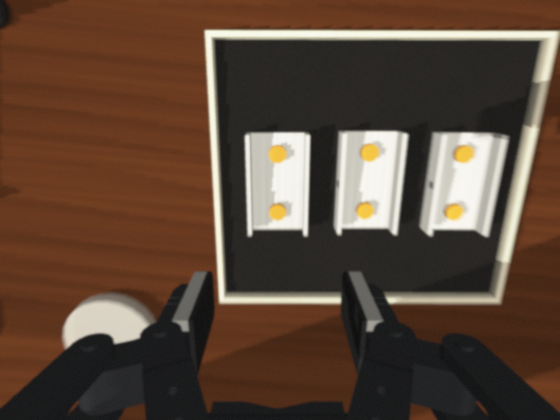

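>>> jog_arm --deltas '[{"x": 0.115, "y": -0.002, "z": -0.03, "ax": 0, "ay": 0, "az": 7.8, "hand": 0.0}, {"x": 0.115, "y": -0.002, "z": -0.03, "ax": 0, "ay": 0, "az": 7.8, "hand": 0.0}, {"x": 0.115, "y": -0.002, "z": -0.03, "ax": 0, "ay": 0, "az": 7.8, "hand": 0.0}, {"x": 0.115, "y": -0.002, "z": -0.03, "ax": 0, "ay": 0, "az": 7.8, "hand": 0.0}, {"x": 0.115, "y": -0.002, "z": -0.03, "ax": 0, "ay": 0, "az": 7.8, "hand": 0.0}]'

```text
time: 37.95
tool_pos: [0.5579, -0.2375, 0.1894]
tool_rot: [-0.0, 1.0, -0.018, -0.0]
force: [0.1, -0.0, -0.1]
opening: 0.002
```

Run:
```python
from h import *
st(); c=view("wrist"); cv2.imwrite("pics/w35.png",c["color"]); print(proj(c,[.636,-.239,.075]),proj(c,[.665,-.237,.025]))
```

```text
t 37.95 tcp [ 557.9 -237.5  189.4] yaw -2.12 F [ 0.1 -0.  -0.1] open mm 0.1
[274.85997953  93.81036575] [271.14998013  53.39908499]
```

View pics/w35.png

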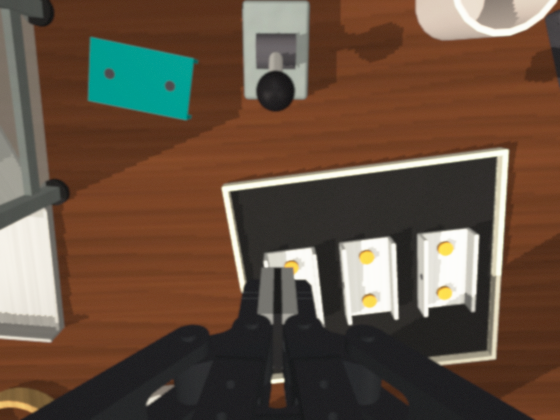

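>>> jog_arm --deltas '[{"x": 0.037, "y": 0, "z": 0.04, "ax": 0, "ay": 0, "az": 0, "hand": 0.0}, {"x": 0.037, "y": 0, "z": 0.08, "ax": 0, "ay": 0, "az": 0, "hand": 0.0}, {"x": 0.037, "y": 0, "z": 0.115, "ax": 0, "ay": 0, "az": 0, "hand": 0.0}, {"x": 0.037, "y": 0, "z": 0.122, "ax": 0, "ay": 0, "az": 0, "hand": 0.0}, {"x": 0.037, "y": 0, "z": 0.122, "ax": 0, "ay": 0, "az": 0, "hand": 0.0}]'

```text
time: 38.5
tool_pos: [0.5938, -0.2394, 0.0676]
tool_rot: [0.0, 1.0, -0.019, -0.001]
force: [-0.5, -0.3, 0.7]
opening: 0.0
```

Run:
```python
from h import *
st(); c=view("wrist"); cv2.imwrite("pics/w36.png",c["color"]);
```

```text
t 38.5 tcp [ 593.8 -239.4   67.6] yaw -2.15 F [-0.5 -0.3  0.7] open mm 0.0
```

View pics/w36.png

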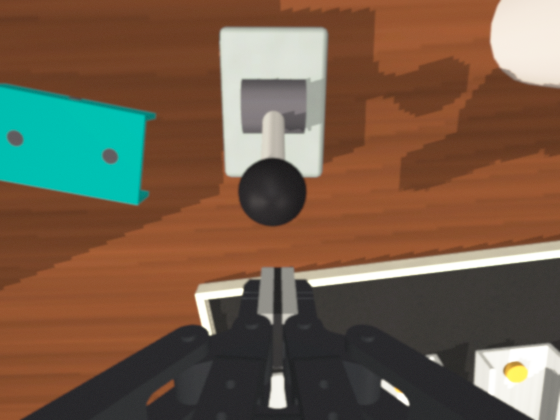

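>>> jog_arm --deltas '[{"x": 0.015, "y": -0.001, "z": 0, "ax": 0, "ay": 0, "az": 0, "hand": 0.0}, {"x": 0.03, "y": -0.001, "z": 0, "ax": 0, "ay": 0, "az": 0, "hand": 0.0}, {"x": 0.04, "y": -0.001, "z": 0, "ax": 0, "ay": 0, "az": 0, "hand": 0.0}, {"x": 0.05, "y": -0.001, "z": 0, "ax": 0, "ay": 0, "az": 0, "hand": 0.0}, {"x": 0.06, "y": -0.001, "z": 0, "ax": 0, "ay": 0, "az": 0, "hand": 0.0}, {"x": 0.068, "y": -0.001, "z": 0, "ax": 0, "ay": 0, "az": 0, "hand": 0.0}, {"x": 0.072, "y": -0.001, "z": 0, "ax": 0, "ay": 0, "az": 0, "hand": 0.0}, {"x": 0.072, "y": -0.001, "z": 0, "ax": 0, "ay": 0, "az": 0, "hand": 0.0}]'

```text
time: 39.35
tool_pos: [0.6679, -0.2408, 0.0689]
tool_rot: [0.0, 1.0, -0.019, 0.001]
force: [0.3, -0.4, 0.4]
opening: 0.001
```

Run:
```python
from h import *
st(); c=view("wrist"); cv2.imwrite("pics/w37.png",c["color"]);
```

```text
t 39.35 tcp [ 667.9 -240.8   68.9] yaw -2.13 F [ 0.3 -0.4  0.4] open mm 0.1
```

View pics/w37.png

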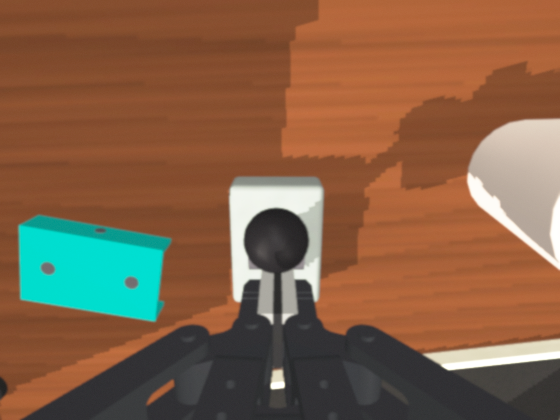

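Run:
```python
from h import *
c=view("wrist")
for z in (.072,.076,.08): print(z,ray(c,277,240,z).round(4))
for v in (178,): print("block far top edge",ray(c,277,180,.025).round(4))
for th in (.2,.3,.4,.5): print(th,proj(c,[.665+.06*np.sin(th),-.238,.022+.06*np.cos(th)]).round(1),proj(c,[.667+.06*np.sin(th),-.238,.022+.06*np.cos(th)]).round(1))
```

```text
0.072 [ 0.6901 -0.2417  0.072 ]
0.076 [ 0.6918 -0.2418  0.076 ]
0.08 [ 0.6934 -0.2418  0.08  ]
block far top edge [ 0.704  -0.2422  0.025 ]
0.2 [269.  279.8] [268.7 275.3]
0.3 [268.4 264.8] [268.1 260.2]
0.4 [267.8 249.6] [267.6 244.9]
0.5 [267.4 234.4] [267.1 229.7]
```

>>> jog_arm --deltas '[{"x": 0.002, "y": 0, "z": 0, "ax": 0, "ay": 0, "az": 0, "hand": 0.0}, {"x": 0.004, "y": 0, "z": 0, "ax": 0, "ay": 0, "az": 0, "hand": 0.0}, {"x": 0.004, "y": 0, "z": 0, "ax": 0, "ay": 0, "az": 0, "hand": 0.0}]'

```text
time: 39.75
tool_pos: [0.6709, -0.2409, 0.0676]
tool_rot: [0.0, 1.0, -0.019, -0.0]
force: [-1.1, -0.0, -0.3]
opening: 0.002
```

>>> jog_arm --deltas '[{"x": -0.03, "y": 0, "z": 0, "ax": 0, "ay": 0, "az": 0, "hand": 0.0}, {"x": -0.06, "y": 0, "z": -0.04, "ax": 0, "ay": 0, "az": 0, "hand": 0.0}, {"x": -0.1, "y": 0, "z": -0.08, "ax": 0, "ay": 0, "az": 0, "hand": 0.0}, {"x": -0.12, "y": 0, "z": -0.13, "ax": 0, "ay": 0, "az": 0, "hand": 0.0}, {"x": -0.12, "y": 0, "z": -0.17, "ax": 0, "ay": 0, "az": 0, "hand": 0.0}, {"x": -0.12, "y": 0, "z": -0.17, "ax": 0, "ay": 0, "az": 0, "hand": 0.0}, {"x": -0.12, "y": 0, "z": -0.17, "ax": 0, "ay": 0, "az": 0, "hand": 0.0}]'

```text
time: 40.45
tool_pos: [0.5518, -0.2364, 0.2397]
tool_rot: [0.0, 1.0, -0.019, 0.002]
force: [-0.0, -0.2, -1.8]
opening: 0.005
```

Run:
```python
from h import *
st(); c=view("wrist"); cv2.imwrite("pics/w38.png",c["color"]); t=view("top"); cv2.imwrite("pics/t38.png",t["color"])
for th in (.2,.3,.4,.5): print(th,proj(c,[.668+.06*np.sin(th),-.238,.022+.06*np.cos(th)]).round(1))
```

```text
t 40.45 tcp [ 551.8 -236.4  239.7] yaw -2.14 F [-0.  -0.2 -1.8] open mm 0.4
0.2 [272.5  22.9]
0.3 [272.2  14.4]
0.4 [271.9   6.4]
0.5 [271.7  -1. ]
```

View pics/w38.png

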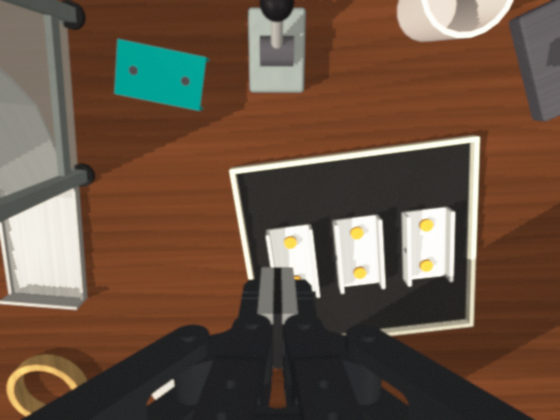

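View pics/t38.png

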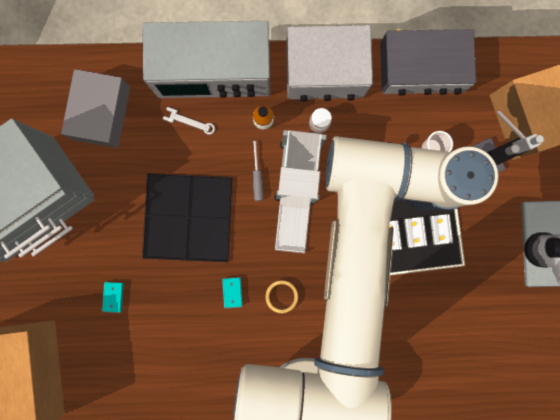

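>>> jog_arm --deltas '[{"x": -0.1, "y": -0.2, "z": -0.03, "ax": 0, "ay": 0, "az": 0, "hand": 0.0}, {"x": -0.1, "y": -0.2, "z": -0.03, "ax": 0, "ay": 0, "az": 0, "hand": 0.0}, {"x": -0.1, "y": -0.2, "z": -0.03, "ax": 0, "ay": 0, "az": 0, "hand": 0.0}, {"x": -0.1, "y": -0.2, "z": -0.03, "ax": 0, "ay": 0, "az": 0, "hand": 0.0}, {"x": -0.1, "y": -0.2, "z": -0.03, "ax": 0, "ay": 0, "az": 0, "hand": 0.0}, {"x": -0.1, "y": -0.2, "z": -0.03, "ax": 0, "ay": 0, "az": 0, "hand": 0.0}, {"x": -0.1, "y": -0.2, "z": -0.03, "ax": 0, "ay": 0, "az": 0, "hand": 0.0}, {"x": -0.1, "y": -0.2, "z": -0.03, "ax": 0, "ay": 0, "az": 0, "hand": 0.0}, {"x": -0.1, "y": -0.2, "z": -0.03, "ax": 0, "ay": 0, "az": 0, "hand": 0.0}]'

```text
time: 41.45
tool_pos: [0.4587, -0.0336, 0.2669]
tool_rot: [0.0, 1.0, -0.019, -0.001]
force: [-0.4, 0.1, 0.1]
opening: -0.001
```

Run:
```python
from h import *
st(); t=view("top"); cv2.imwrite("pics/t39.png",cv2.resize(t["color"][100:290,270:480],None,fx=3.1,fy=3.1,interpolation=cv2.INTER_CUBIC))
brk(t,.022,box=(378,198,455,267)); brk(t,.022)
hsv=cv2.cvtColor(t["color"],cv2.COLOR_BGR2HSV); m=(hsv[140:180,370:402,2]<60).astype(np.uint8); n,l,s,ce=cv2.connectedComponentsWithStats(m); print(s,ce+[370,140])
for th in (-.5,.3,.4,.5): print(th,proj(t,[.668+.06*np.sin(th),-.238,.022+.06*np.cos(th)]).round(1))
a=np.radians(5.7); R2=np.array([[np.cos(a),-np.sin(a)],[np.sin(a),np.cos(a)]])
m=np.zeros((420,560),np.uint8); w=((hsv[...,1]<70)&(hsv[...,2]>150)).astype(np.uint8); m[205:262,376:456]=w[205:262,376:456]
n,l,s,ce=cv2.connectedComponentsWithStats(m)
for i in range(1,n):
    if s[i,4]>150: print("bracket in tray frame",(R2.T@(ray(t,*ce[i],.015)[:2]-[.46,-.321])).round(3),s[i,4])
```

```text
t 41.45 tcp [458.7 -33.6 266.9] yaw -2.21 F [-0.4  0.1  0.1] open mm -0.1
px [342. 295.] ctr mm [ 290.9 -105.7] len [80.1 80.9] ang 88.4
px [269. 326.] ctr mm [192.1 105.2] len [208.5 543.2] ang 14.5
px [377. 236.] ctr mm [ 448.8 -201.4] len [220.1 485.3] ang -84.5
px [437. 145.] ctr mm [ 706.4 -389.4] len [74.1 85.8] ang 88.7
px [298. 175.] ctr mm [617.9   3.7] len [114.4 265.1] ang -7.9
px [ 17. 176.] ctr mm [651.  820.1] len [197.7 235.9] ang 34.3
px [329.  57.] ctr mm [966.6 -91.7] len [174.8 235.5] ang 89.9
px [519.   3.] ctr mm [1105.  -641.5] len [ 26.4 235.1] ang 89.0
px [231.  25.] ctr mm [1019.4  140.5] len [ 225.4 1118.3] ang 89.0
[[   0    0   32   40 1226]
 [  15    3    9    8   54]] [[385.35154976 160.08156607]
 [388.87037037 146.2962963 ]]
-0.5 [388.7 166.4]
0.3 [388.4 149.2]
0.4 [388.2 147.2]
0.5 [387.9 145.4]
bracket in tray frame [-0.002 -0.073] 511
bracket in tray frame [-0.     0.001] 503
bracket in tray frame [-0.002  0.073] 494
```

View pics/t39.png

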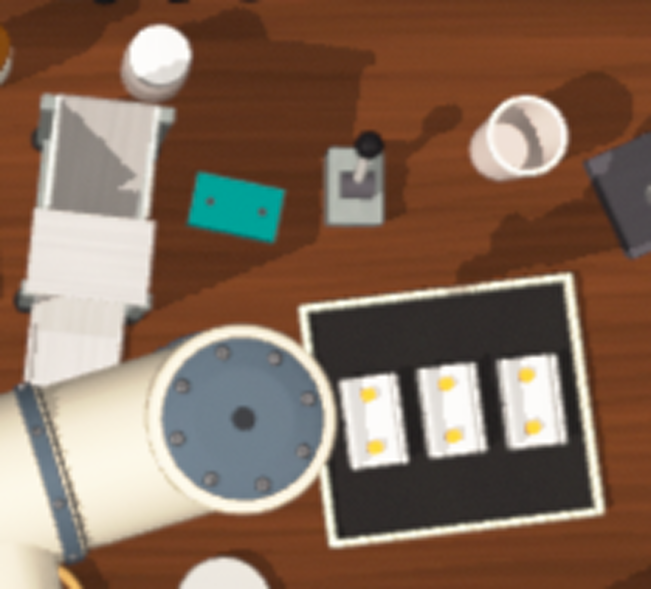

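```bash
python3 -c "
from bench import *
print(sign_off())"
```

```text
the job is handed in; nothing more can be done
None
```

The job is handed in, at about 41.5 s of the allowed 210 s; no verdict is reported. All three brackets present lay hollow side down in the black tray. I turned each one over on the ramp and laid it hollow side up in the white-rimmed tray, then pushed the lamp lever over.

**Last checks (top camera, arm clear of everything):**
- **Brackets:** centres at about (-2, -73), (0, 1) and (-2, 73) mm in the tray frame, all well inside the tray. They lie flat and separate, with the brass nuts visible.
- **Lamp lever:** at about 0.95 rad (needs more than 0.8). This is read from where the ball sits in the picture, as I had no direct joint reading.
- **Black tray:** empty. I saw no fourth bracket.
- **Bystanders:** the jar and cup look where they were in this last picture; the bottle is only at its edge, but the top view about a second earlier showed it in its place.

No check failed. The only disagreement was on one bracket's heading, where the first top view and the wrist camera differed by 3 degrees. I went with the wrist camera. One already placed bracket may also have shifted about 1 mm while I set the next one beside it.

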